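# Weekly check of the drum sander: test contacts and hood spring

## Task

Do the weekly check of the drum sander: with the tester pen from its stand, touch the pen's tip onto the sprung brass contact on the sander, then onto the one on the dust extractor, and put the pen back upright in its stand. Then raise the sander's hood clearly past its balance point without letting it swing wide open, bring it back and finish while still holding it at rest just short of the balance point, where it would drop shut if let go. Leave everything else on the bench where it is.

Things in the scene. Friction and masses are not known exactly. Their poses are not given: they have to be found in the camera images.
- sander: Grey bench drum sander, fixed, 220 mm deep (its x) x 300 mm wide (its y) x 110 mm high; origin at the centre of its underside, x from its front to its rear, z up. The aluminium hood covers the left part of its top (y -60 to +140 mm), upper face 140 mm above the bench; the rest of the top is a flat deck with a black knob and a sprung brass contact.
- hood (a joint): Hood opening angle, rad: 0 shut, growing as the front edge rises. Balance point at 0.90 (52 degrees): below it the hood drops shut if let go, above it the spring carries it up to a stop at 1.45; 1.3 is wide open. Pull at the bar 3 N when shut, under 1 N from 0.75 to 1.0; no catch. Clearly past balance: 0.93 or more; just short of it: about 2 to 10 degrees short (0.72 to 0.865).
- hood_bar (a point): Middle of the hood's round lifting bar, 14 mm diameter, 200 mm long, along the sander's y, on two arms 180 mm apart, 45 mm in front of the hood's front edge, free air all round. Circles the hinge at 235 mm radius: 135 mm above the bench shut, 319 mm at balance. It can turn between gripper pads: a gripper pointing straight down, closing along the sander's x, can keep that pose throughout.
- hood_hinge (a point): Point on the hood's hinge axis (parallel to the sander's y) in line with the middle of the bar, at sander x = +80, y = +40, z = 135 mm. Shut, the bar lies 235 mm level from here towards the sander's front (-x). Fixed to the sander.
- contact_a_top (a point): Centre of the upper face of the sander's test contact: a sprung brass plunger 18 mm in diameter, standing 9 mm out of a round dark collar 34 mm in diameter and 12 mm high, on the deck right of the hood, at sander x = -55, y = -105, z = 131 mm. It yields downwards by up to 5 mm, 1.2 N at the start, 4 N fully down. Moves with the plunger.
- extractor: Dark steel dust extractor box, fixed to the bench, 160 mm deep (its x) x 140 mm wide x 150 mm high, at one side of the sander (either side), black grip strip on its top 162 mm high; origin at the centre of its underside, z up.
- contact_b_top (a point): Centre of the upper face of the extractor's test contact: a sprung brass plunger like that of the sander, on top of the extractor at its x = -30, y = 0, z = 171 mm. Moves with the plunger.
- stand: Wooden pen stand, fixed to the bench at the other side of the sander, block 80 x 80 x 55 mm with a vertical hole of 13 mm diameter through its middle; origin at the centre of its underside, z up.
- pen: Cordless tester pen standing upright in the stand, 120 mm long in all: a grey square body 22 x 22 mm from 45 to 120 mm above the tip (its faces square to the pen's x and y) and below it a round steel shank 8 mm in diameter that tapers over its last 12 mm to a 3 mm tip. Origin at the end of the tip, z towards the body. About 60 to 110 g. In the stand its shoulder rests on the top of the block and the tip hangs in the hole, 10 mm above the bench.
- pen_tip (a point): The end of the pen's steel tip (the pen's origin).
- offcut: Bystander, loose: dark hardwood offcut lying flat, 45 x 140 x 22 mm.
- sanding_block: Bystander, loose: cork sanding block, 50 x 90 x 35 mm.
- glue_bottle: Bystander, loose: glue bottle, 60 mm diameter, 160 mm tall, standing.
- jar: Bystander, loose: amber glass jar with steel lid, 72 mm diameter, 90 mm tall, standing.
- screw_tin: Bystander, loose: small round closed tin, 40 mm diameter, 30 mm high.
There are look-alikes about, which are no part of the job. Of the things shaped like the pen, the grey one is meant.

How it is judged:
By the outcome, as a careful person would: the job done as asked, in the order asked, and still so for the second after the job is handed in, while the arm keeps its last pose, push and grip.
It also fails if it takes over 72 s, if anything falls off the work surface, if the arm or the gripper's body presses on something with over 40 N, if the wrist force passes 120 N, or if a joint passes its speed limit or range.

## Robot

A 6-joint arm with a two-finger parallel gripper is mounted at the origin on the work surface. World frame = base frame: x ahead of the robot, y to its left, z up, the work surface at z = 0. Lengths are in mm, angles in rad, forces in N, time in s.
With the tool pointing down it reaches from about 350 to 775 mm from the base axis. Payload 7.3 kg.
Tool frame: the origin (TCP) lies between the finger pads; the fingertips stand tcp_to_tips ahead of it and the grasp point (between the pads) lies 5 mm behind it (tcp_to_tips is the distance from the TCP to the fingertips, in mm); z points along the fingers, x is the direction in which the jaws open and shut, and the axes are right-handed (so a half turn about z gives the same grasp; the last joint's range is limited). The gripper opens to 92 mm and grips with 3 to 60 N. Pads are 19 mm wide; open, the fingers measure 130 mm over their backs; the gripper's body (75 mm by 190 mm) begins 47 mm behind the grasp point.
Start: joints at [-1.273, 0.342, 1.524, -0, 1.275, -0.146], TCP at [225.445, -474.15, 240.741] pointing down, gripper open.
Joint ranges: [-2.53, 2.53], [-0.77, 2.02], [0.04, 2.7], [-1, 4.14], [0.28, 2.66], [-3.11, 3.11]. Speed limits (rad/s): [2.57, 2.57, 3.14, 3.14, 3.14, 3.14].

## Interface

Orientations are given as [roll, pitch, yaw] about the fixed x, y, z axes, in that order (R = Rz(yaw) Ry(pitch) Rx(roll)).
In Python, from plant import * gives the robot as it stands.
- The arm moves only by the tool drive_tool, never from a script. Its argument "deltas" is a list of rows, each an object of numbers: "hand": the gripper's target within -1 to 1 (shut at 1, half-way at 0, fully open at -1); "tx", "ty", "tz": the shift along the tool's x, y, z each as a share of 4 cm, from -1 to 1; "wx", "wy", "wz": the turn, a rotation vector about the tool's x, y, z each as a share of 5 degrees, from -1 to 1. In form: [{"hand": .., "tx": .., "ty": .., "tz": .., "wx": .., "wy": .., "wz": ..}, ...]. A call has 1 to 20 rows; each row shifts and turns the commanded pose from where the row before left it, along the tool's axes as they then stand; what a row does not reach is not made up. A row lasts 1/12 s, in which the tool goes at most 41.7 mm and 7.16 degrees, less where a joint would pass 70% of its speed; a pose out of reach is approached as far as the arm can. A call with a number of a shift or a turn outside -1 to 1 is refused whole. A call with a gripper value outside its range is refused whole. The fingers move at their own pace and stop on an object; the grip force is fixed at half the most. Time passes only in rows, so rows that do not move let the fingers close. It gives the time, the measured TCP pose, the force and the opening at its end, in the units of the state.
- get_obs(): the state, without advancing time (a new reading comes with each control period).
- capture(name): name is "side" or "top" or "wrist"; returns the picture (384x512x3 uint8, red, green, blue); there is no depth.
- camera_model(name): a dict with "fx", "fy", "cx", "cy" (pixels), "rvec" (rotation vector, rad) and "tvec" (3), from world to camera coordinates, as OpenCV has them. Camera axes: x right, y down, z forward; pixel columns grow to the right and rows downward; lengths in mm; the calibration is good to about 2 mm. A picture is of the moment at which its call begins: read the wrist's pose just before it. camera_model takes no time and is no camera call; for the wrist camera it gives the pose at the moment of the call.
- close_job(): hands the job in, once; it reports no verdict.
The state is a dict: "time": time; "joint_positions": joint angles; "dq": joint speeds; "tau": joint torques, N m; "tool_pos": TCP position; "tcp_rot": TCP orientation; "contact_force": force on the tool from outside, world axes, zero at the start; "moment": the same for the moment, N m; "grip_width": finger opening in mm.
Only numpy, scipy, OpenCV 4.12 (cv2) and the standard library are available. Lean on these libraries where they do the work, as an engineer would, in place of code of your own. Each camera call takes 0.05 s, during which the arm holds its last target.

## Working session

There is one attempt and no reset: what is moved stays moved. The work goes in short steps, Python scripts to look and compute and a tool call to move; the robot and the scene stay as the last step left them, time stands still between calls to the robot, and variables do not carry over. Pictures are saved under pics/ and viewed, and the job is handed in when it is done.

Besides the shell and the picture viewer there is one more tool, called after "Request:" as name(argument=value, ...), one argument or row to a line, values as JSON. drive_tool: Moves the arm, as the interface text tells. Its arguments: {"type":"object","properties":{"deltas":{"type":"array","items":{"type":"object","properties":{"hand":{"type":"number"},"tx":{"type":"number"},"ty":{"type":"number"},"tz":{"type":"number"},"wx":{"type":"number"},"wy":{"type":"number"},"wz":{"type":"number"}}}}},"required":["deltas"]}

```bash
mkdir -p pics; ls
python3 - <<'E'
from plant import *
import cv2
o=get_obs();print(o)
for n in("side","top","wrist"):
    m=camera_model(n);print(n,m)
    cv2.imwrite(f"pics/{n}0.png",cv2.resize(capture(n)[:,:,::-1],(800,600),interpolation=cv2.INTER_CUBIC))
E
```

```text
pics
{'time': 0.0, 'joint_positions': array([-1.27300144e+00,  3.42719736e-01,  1.52500723e+00,  1.11834884e-05,
        1.27539293e+00, -1.46006282e-01]), 'dq': array([-0.00083981, -0.00090692,  0.0005637 ,  0.00049636,  0.00107593,
        0.00075276]), 'tau': array([-8.55246071e-04, -4.31249285e+01, -2.44217134e+01,  7.16789486e-02,
        5.60505164e-02, -1.33373201e-04]), 'tool_pos': array([ 225.32965895, -473.7648705 ,  240.04991106]), 'tcp_rot': array([-3.14135988e+00,  1.50944162e-03, -1.12699825e+00]), 'contact_force': array([ 0.18922652,  0.09390977, -0.52186373]), 'moment': array([ 0.00484398, -0.07449004,  0.02050228]), 'grip_width': 91.64242733073249}
side {'fx': 457.1183888651484, 'fy': 457.1183888651484, 'cx': 249.51873062543507, 'cy': 193.00966382085832, 'rvec': array([ 0.54027711, -2.71120435,  1.13434445]), 'tvec': array([ 486.52717369,  227.9380451 , 1094.32172373])}
top {'fx': 406.79502488040896, 'fy': 406.79502488040896, 'cx': 258.8027908282944, 'cy': 190.9032961633297, 'rvec': array([ 2.20503443, -1.98852909,  0.2295963 ]), 'tvec': array([-50.43157723, 571.64172125, 935.50496871])}
wrist {'fx': 306.7022427757648, 'fy': 306.7022427757648, 'cx': 248.37234368632394, 'cy': 190.39468095210356, 'rvec': array([-2.45126602,  1.54795691,  0.22010667]), 'tvec': array([-523.38704216,  -34.08517168,  392.54921315])}
```

View pics/side0.png

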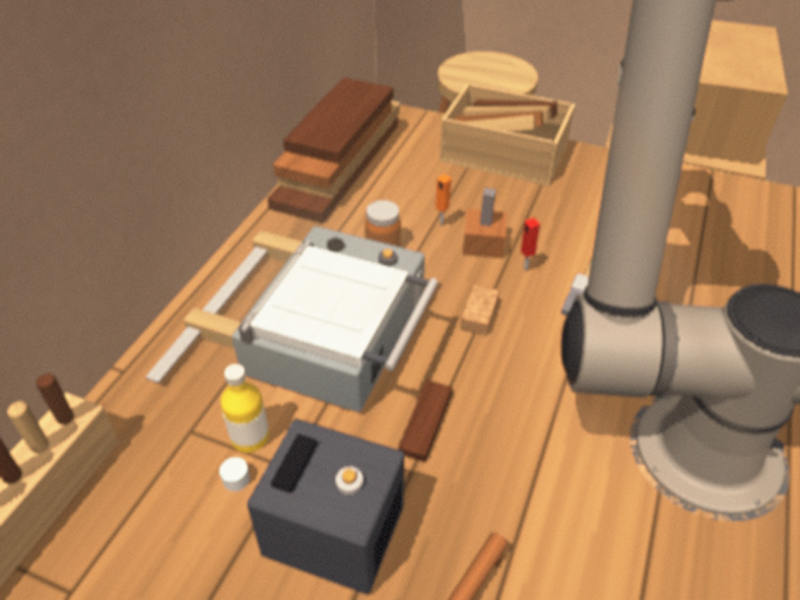

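View pics/top0.png

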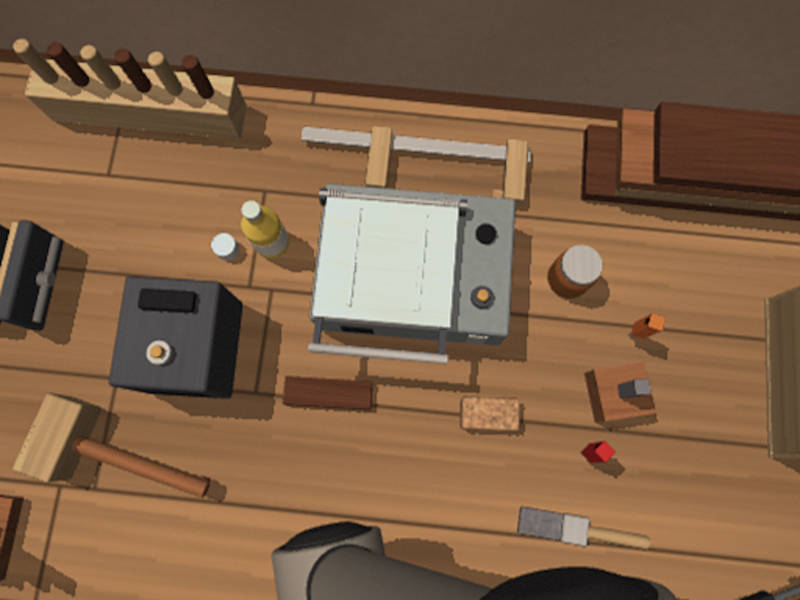

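View pics/wrist0.png

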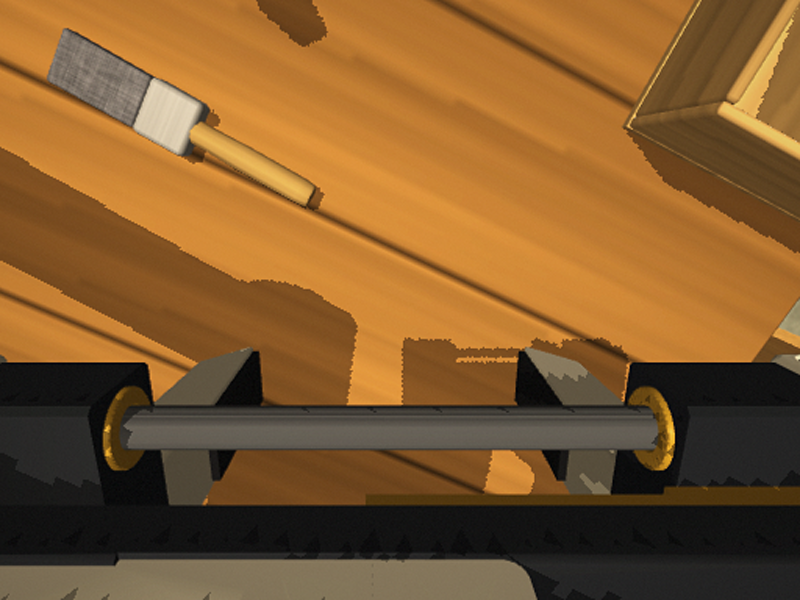

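```bash
cat > h.py <<'E'
from plant import *
import cv2, numpy as np
def cam(n):
    m=camera_model(n);R=cv2.Rodrigues(np.array(m["rvec"]))[0];K=np.array([[m["fx"],0,m["cx"]],[0,m["fy"],m["cy"]],[0,0,1]])
    return K,R,np.array(m["tvec"]).ravel()
def back(c,u,v,z):
    K,R,t=c;d=R.T@np.linalg.inv(K)@[u,v,1];C=-R.T@t
    return C+d*(z-C[2])/d[2]
def proj(c,P):
    K,R,t=c;q=K@(R@np.array(P,float)+t);return q[:2]/q[2]
def tri(c1,p1,c2,p2):
    P=lambda c:c[0]@np.c_[c[1],c[2]]
    X=cv2.triangulatePoints(P(c1),P(c2),np.array(p1,float).reshape(2,1),np.array(p2,float).reshape(2,1));return (X[:3]/X[3]).ravel()
def crop(img,x0,y0,x1,y1,s,f):
    cv2.imwrite(f,cv2.resize(img[y0:y1,x0:x1,::-1],None,fx=s,fy=s,interpolation=cv2.INTER_CUBIC))
E
python3 - <<'E'
from h import *
t=capture("top");s=capture("side")
np.save("top.npy",t);np.save("side.npy",s)
crop(t,360,190,460,310,5,"pics/ct_pen.png")
crop(t,190,110,350,240,5,"pics/ct_sand.png")
crop(t,60,170,180,270,5,"pics/ct_ext.png")
crop(s,230,100,360,200,6,"pics/cs_pen.png")
E
```

```text
(no output)
```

View pics/ct_pen.png

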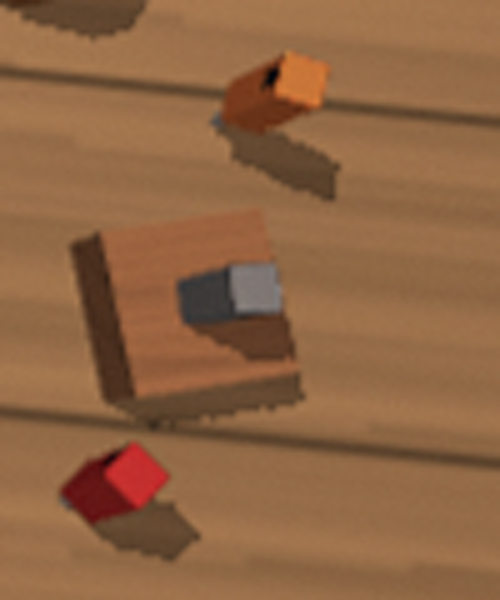

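View pics/ct_sand.png

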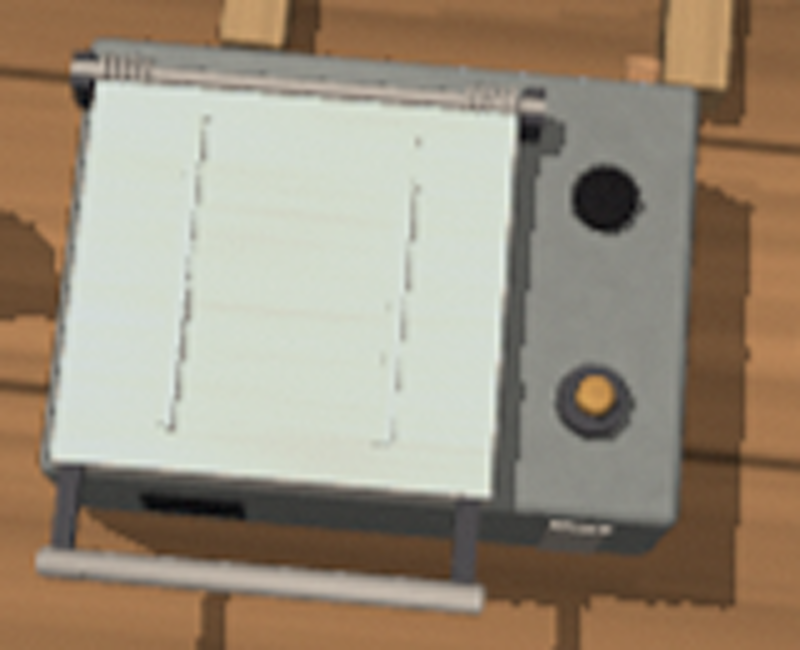

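View pics/ct_ext.png

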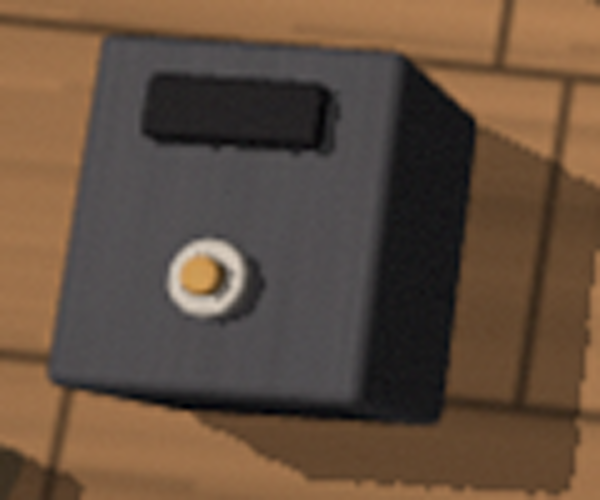

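View pics/cs_pen.png

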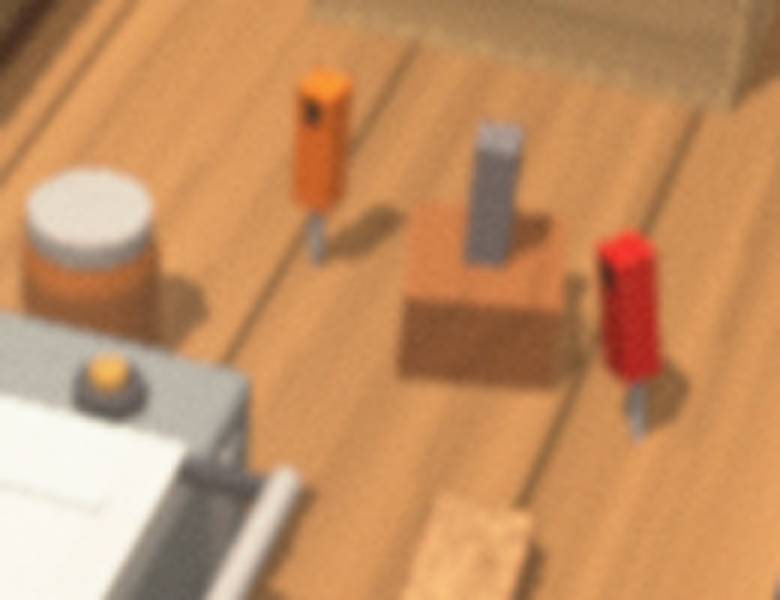

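```bash
cat > m.py <<'E'
from h import *
c=cam("top");s=cam("side")
f=lambda p,o,k=5:((p[0]+.5)/k-.5+o[0],(p[1]+.5)/k-.5+o[1])
def q(name,ps,o,z):
    X=np.array([back(c,*f(p,o),z) for p in ps]);m=X.mean(0)
    print(name,m.round(1));
    if len(X)>1:
        for i in range(len(X)):
            d=X[(i+1)%len(X)]-X[i];print("   edge",round(float(np.hypot(*d[:2])),1),round(float(np.arctan2(d[1],d[0])),3))
    return m
q("pen top",[(231,265),(277,262),(284,310),(234,314)],(360,190),130)
q("pen bottom left face edge mid",[(178,281),(186,325)],(360,190),55)
q("stand top",[(102,233),(261,210),(298,367),(135,397)],(360,190),55)
q("A",[(595,395)],(190,110),131)
q("Acollar",[(594,402)],(190,110),122)
q("B",[(201,275)],(60,170),171)
q("bar",[(38,558),(482,597)],(190,110),138)
q("deck right edge",[(697,92),(676,523)],(190,110),110)
q("ext top",[(105,40),(403,55),(358,405),(52,383)],(60,170),150)
# triangulate A, pen top
g=lambda p:f(p,(230,100),6)
print("tri A",tri(c,f((595,395),(190,110)),s,g((109,374))))
print("tri pen",tri(c,f((256.5,288),(360,190)),s,g((499,136))))
print("Cam",-c[1].T@c[2],-s[1].T@s[2])
E
python3 m.py
```

```text
pen top [ 466.2 -342.6  130. ]
   edge 20.7 -1.403
   edge 21.3 -2.978
   edge 22.5 1.752
   edge 21.7 0.084
pen bottom left face edge mid [ 464.6 -334.5   55. ]
   edge 21.1 -2.931
   edge 21.1 0.21
stand top [ 466.3 -342.6   55. ]
   edge 79.0 -1.325
   edge 76.1 -2.889
   edge 80.3 1.85
   edge 78.9 0.237
A [ 575.9 -105.7  131. ]
Acollar [ 574.7 -106.4  122. ]
B [440.5 338.4 171. ]
bar [475.3  37.6 138. ]
   edge 198.9 -1.556
   edge 198.9 1.586
deck right edge [ 630.7 -147.8  110. ]
   edge 213.0 -3.123
   edge 213.0 0.019
ext top [469.2 339.  150. ]
   edge 134.8 -1.519
   edge 156.8 -3.098
   edge 133.7 1.603
   edge 154.1 0.051
tri A [ 576.82711412 -106.54738215  124.08338577]
tri pen [ 466.21182685 -343.76791778  126.95716685]
Cam [ 351.69453373   -9.53516095 1039.57067272] [209.26195931 758.25177307 931.37970731]
```

Run:
```python
import plant
print([n for n in dir(plant) if not n.startswith('_')]); print(getattr(plant,'tcp_to_tips',None))
print(plant.get_obs().keys(), plant.get_obs()['time'])
from h import *
c=cam("top");o=(360,190)
f=lambda p,k=5:((p[0]+.5)/k-.5+o[0],(p[1]+.5)/k-.5+o[1])
print("orange base",back(c,*f((217,120)),0),"top",back(c,*f((300,80)),120))
print("red base",back(c,*f((66,500)),0),"top",back(c,*f((137,477)),120))
# shift in tool axes for above pen
o_=get_obs();y=o_['tcp_rot'][2]
d=np.array([466.3-o_['tool_pos'][0],-342.6-o_['tool_pos'][1]])
tx=np.array([np.cos(y),np.sin(y)]);ty=np.array([np.sin(y),-np.cos(y)])
print(d@tx,d@ty)
```

```text
['Unreachable', 'camera_model', 'capture', 'close_job', 'get_obs', 'tcp_to_tips']
14.0
dict_keys(['time', 'joint_positions', 'dq', 'tau', 'tool_pos', 'tcp_rot', 'contact_force', 'moment', 'grip_width']) 0.25
orange base [ 567.17181684 -368.14367508    0.        ] top [ 564.98012371 -364.41559479  120.        ]
red base [ 367.4102587  -297.86282756    0.        ] top [ 378.67894613 -295.37900244  120.        ]
-15.208890683702792 -273.97507035082134
```

Request:
drive_tool(
  deltas=[
    {"ty":-0.5,"tx":-0.05,"hand":-1},
    {"ty":-0.9,"tx":-0.05,"hand":-1},
    {"ty":-0.9,"tx":-0.05,"hand":-1},
    {"ty":-0.9,"tx":-0.05,"hand":-1},
    {"ty":-0.9,"tx":-0.05,"hand":-1},
    {"ty":-0.9,"tx":-0.05,"hand":-1},
    {"ty":-0.9,"tx":-0.05,"hand":-1},
    {"ty":-0.95,"tx":-0.03,"hand":-1},
    {"hand":-1,"wz":0.8},
    {"hand":-1,"wz":0.8},
    {"hand":-1,"wz":0.8},
    {"hand":-1,"wz":0.7},
    {"hand":-1},
  ],
)

```text
invalid input
```

Run:
```python
from h import *
o=get_obs();print(o['tool_pos'],o['tcp_rot'],o['contact_force'],o['joint_positions'])
cv2.imwrite("pics/w1.png",cv2.resize(capture("wrist")[:,:,::-1],(800,600),interpolation=cv2.INTER_CUBIC))
np.save("wp.npy",o['tool_pos'])
c=cam("wrist")
for p in [(466.3,-342.6,130),(466.3,-342.6,55)]: print(proj(c,p)*1.5625)
```

```text
[ 225.40197266 -473.98413129  240.41403224] [-3.14148411e+00  6.54991068e-04 -1.12695197e+00] [ 0.57075213 -0.75590103  0.47175845] [-1.27299301e+00  3.42370145e-01  1.52448411e+00  1.26191558e-05
  1.27540221e+00 -1.46044685e-01]
[ 352.1101052  -357.45645259]
[ 362.15846518 -215.74935596]
```

View pics/w1.png

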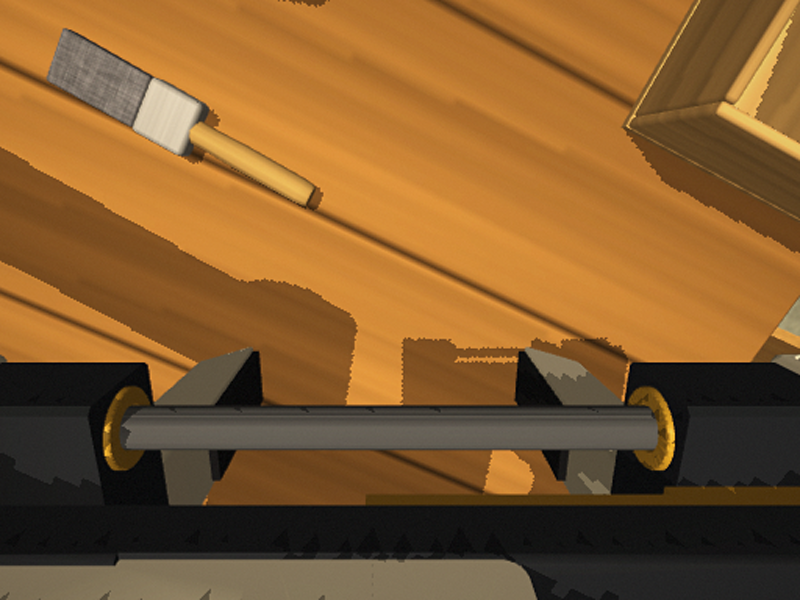

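Request:
drive_tool(
  deltas=[
    {"hand":-1,"tx":-0.05,"ty":-0.5,"tz":0,"wx":0,"wy":0,"wz":0},
    {"hand":-1,"tx":-0.05,"ty":-0.9,"tz":0,"wx":0,"wy":0,"wz":0},
    {"hand":-1,"tx":-0.05,"ty":-0.9,"tz":0,"wx":0,"wy":0,"wz":0},
    {"hand":-1,"tx":-0.05,"ty":-0.9,"tz":0,"wx":0,"wy":0,"wz":0},
    {"hand":-1,"tx":-0.05,"ty":-0.9,"tz":0,"wx":0,"wy":0,"wz":0},
    {"hand":-1,"tx":-0.05,"ty":-0.9,"tz":0,"wx":0,"wy":0,"wz":0},
    {"hand":-1,"tx":-0.05,"ty":-0.9,"tz":0,"wx":0,"wy":0,"wz":0},
    {"hand":-1,"tx":-0.03,"ty":-0.95,"tz":0,"wx":0,"wy":0,"wz":0},
    {"hand":-1,"tx":0,"ty":0,"tz":0,"wx":0,"wy":0,"wz":0.8},
    {"hand":-1,"tx":0,"ty":0,"tz":0,"wx":0,"wy":0,"wz":0.8},
    {"hand":-1,"tx":0,"ty":0,"tz":0,"wx":0,"wy":0,"wz":0.8},
    {"hand":-1,"tx":0,"ty":0,"tz":0,"wx":0,"wy":0,"wz":0.7},
    {"hand":-1,"tx":0,"ty":0,"tz":0,"wx":0,"wy":0,"wz":0},
  ],
)

```text
time: 1.38
tool_pos: [466.5, -342.6, 240.5]
tcp_rot: [3.141, 0.0, -1.399]
contact_force: [-0.2, 0.3, 0.0]
grip_width: 91.9
```

Run:
```python
from h import *
o=get_obs();print(o['time'],o['tool_pos'],o['tcp_rot'],o['contact_force'],o['joint_positions'])
cv2.imwrite("pics/w2.png",cv2.resize(capture("wrist")[:,:,::-1],(800,600),interpolation=cv2.INTER_CUBIC))
c=cam("wrist")
for p in [(466.3,-342.6,130),(466.3,-342.6,55)]: print(proj(c,p)*1.5625)
```

```text
1.3833 [ 466.45225566 -342.60717751  240.53590621] [ 3.14136526e+00  1.92520650e-04 -1.39936348e+00] [-0.20930938  0.28074903  0.03187548] [-7.65861484e-01  4.41544462e-01  1.37075010e+00 -7.13661321e-05
  1.32958786e+00  6.33519035e-01]
[389.83962205 300.51148236]
[389.60364273 270.62249023]
```

View pics/w2.png

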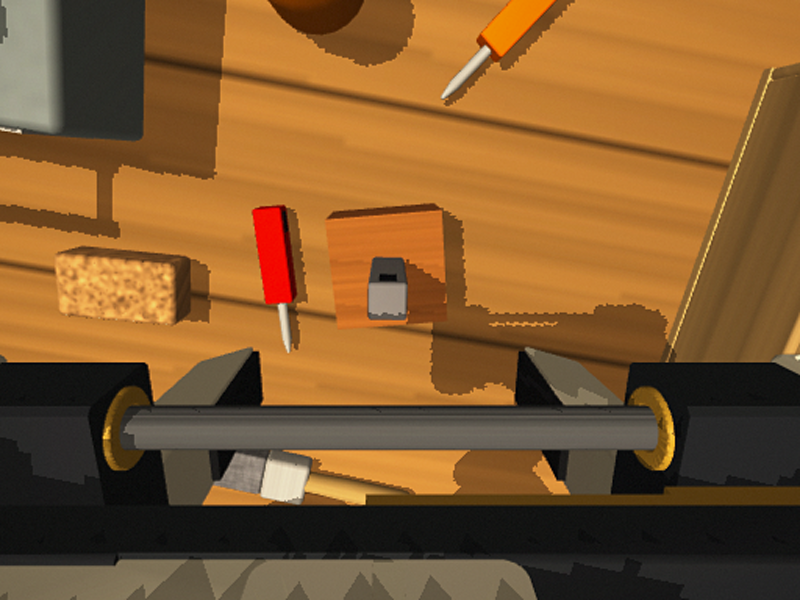

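Request:
drive_tool(
  deltas=[
    {"hand":-1,"tx":0,"ty":0,"tz":0.5,"wx":0,"wy":0,"wz":0},
    {"hand":-1,"tx":0,"ty":0,"tz":0.8,"wx":0,"wy":0,"wz":0},
    {"hand":-1,"tx":0,"ty":0,"tz":0.8,"wx":0,"wy":0,"wz":0},
    {"hand":-1,"tx":0,"ty":0,"tz":0.8,"wx":0,"wy":0,"wz":0},
    {"hand":-1,"tx":0,"ty":0,"tz":0.45,"wx":0,"wy":0,"wz":0},
    {"hand":-1,"tx":0,"ty":0,"tz":0.2,"wx":0,"wy":0,"wz":0},
    {"hand":-1,"tx":0,"ty":0,"tz":0,"wx":0,"wy":0,"wz":0},
    {"hand":1,"tx":0,"ty":0,"tz":0,"wx":0,"wy":0,"wz":0},
    {"hand":1,"tx":0,"ty":0,"tz":0,"wx":0,"wy":0,"wz":0},
    {"hand":1,"tx":0,"ty":0,"tz":0,"wx":0,"wy":0,"wz":0},
    {"hand":1,"tx":0,"ty":0,"tz":0,"wx":0,"wy":0,"wz":0},
    {"hand":1,"tx":0,"ty":0,"tz":0,"wx":0,"wy":0,"wz":0},
    {"hand":1,"tx":0,"ty":0,"tz":0,"wx":0,"wy":0,"wz":0},
    {"hand":1,"tx":0,"ty":0,"tz":0,"wx":0,"wy":0,"wz":0},
    {"hand":1,"tx":0,"ty":0,"tz":0,"wx":0,"wy":0,"wz":0},
    {"hand":1,"tx":0,"ty":0,"tz":0,"wx":0,"wy":0,"wz":0},
    {"hand":1,"tx":0,"ty":0,"tz":0,"wx":0,"wy":0,"wz":0},
    {"hand":1,"tx":0,"ty":0,"tz":0,"wx":0,"wy":0,"wz":0},
    {"hand":1,"tx":0,"ty":0,"tz":0,"wx":0,"wy":0,"wz":0},
  ],
)

```text
time: 3.02
tool_pos: [466.3, -342.7, 98.6]
tcp_rot: [3.141, 0.0, -1.397]
contact_force: [0.1, 0.5, -0.8]
grip_width: 21.6
```

Request:
drive_tool(
  deltas=[
    {"hand":1,"tx":0,"ty":0,"tz":-0.2,"wx":0,"wy":0,"wz":0},
    {"hand":1,"tx":0,"ty":0,"tz":-0.4,"wx":0,"wy":0,"wz":0},
    {"hand":1,"tx":0,"ty":0,"tz":-0.6,"wx":0,"wy":0,"wz":0},
    {"hand":1,"tx":0,"ty":0,"tz":-0.8,"wx":0,"wy":0,"wz":0},
    {"hand":1,"tx":0,"ty":0,"tz":-0.8,"wx":0,"wy":0,"wz":0},
    {"hand":1,"tx":0,"ty":0,"tz":-0.8,"wx":0,"wy":0,"wz":0},
    {"hand":1,"tx":0,"ty":0,"tz":-0.5,"wx":0,"wy":0,"wz":0},
    {"hand":1,"tx":0,"ty":0,"tz":0,"wx":0,"wy":0,"wz":0},
    {"hand":1,"tx":0,"ty":0,"tz":0,"wx":0,"wy":0,"wz":0},
  ],
)

```text
time: 3.77
tool_pos: [466.6, -343.0, 264.1]
tcp_rot: [-3.14, -0.002, -1.398]
contact_force: [-0.2, -0.4, -1.5]
grip_width: 21.9
```

Run:
```python
from h import *
o=get_obs();print(o['time'],o['tool_pos'],o['tcp_rot'],o['contact_force'],o['joint_positions'])
P=o['tool_pos']
s=capture("side");c=cam("side")
tip=P-[0,0,88.5];u=proj(c,tip);print("expected tip side",u)
x0,y0=int(u[0])-50,int(u[1])-75
x0=max(0,x0);y0=max(0,y0)
print(x0,y0);crop(s,x0,y0,x0+100,y0+100,6,"pics/s3.png")
d=np.array([575.9,-105.7])-P[:2];y=o['tcp_rot'][2]
print("to A",d@[np.cos(y),np.sin(y)]/40,d@[np.sin(y),-np.cos(y)]/40)
```

```text
3.7667 [ 466.5820093  -342.97474045  264.12201729] [-3.13995561e+00 -2.34975502e-03 -1.39750040e+00] [-0.19309416 -0.38609715 -1.54861225] [-7.66168410e-01  4.24937895e-01  1.33180862e+00 -6.65677158e-05
  1.38198310e+00  6.31342471e-01]
expected tip side [314.08541838 108.57426592]
264 33
to A -5.371777734671731 -3.714846219600883
```

View pics/s3.png

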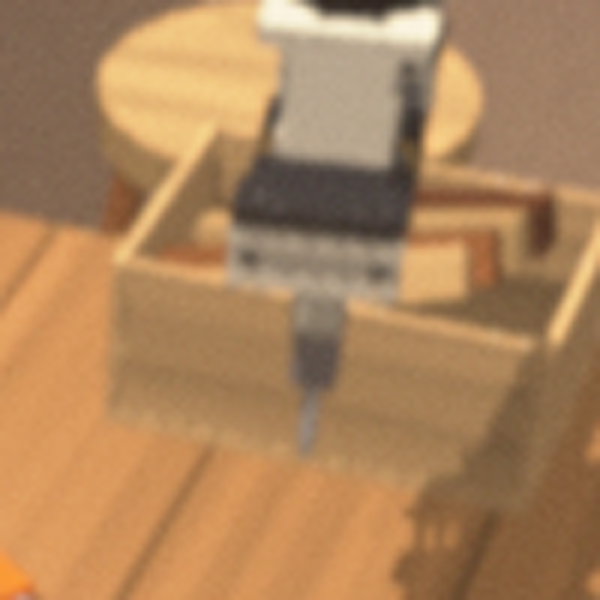

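Request:
drive_tool(
  deltas=[
    {"hand":1,"tx":-0.38,"ty":-0.27,"tz":0,"wx":0,"wy":0,"wz":0},
    {"hand":1,"tx":-0.77,"ty":-0.53,"tz":0,"wx":0,"wy":0,"wz":0},
    {"hand":1,"tx":-0.77,"ty":-0.53,"tz":0,"wx":0,"wy":0,"wz":0},
    {"hand":1,"tx":-0.77,"ty":-0.53,"tz":0,"wx":0,"wy":0,"wz":0},
    {"hand":1,"tx":-0.77,"ty":-0.53,"tz":0,"wx":0,"wy":0,"wz":0},
    {"hand":1,"tx":-0.77,"ty":-0.53,"tz":0,"wx":0,"wy":0,"wz":0},
    {"hand":1,"tx":-0.77,"ty":-0.53,"tz":0,"wx":0,"wy":0,"wz":0},
    {"hand":1,"tx":-0.37,"ty":-0.26,"tz":0,"wx":0,"wy":0,"wz":0},
    {"hand":1,"tx":0,"ty":0,"tz":0.5,"wx":0,"wy":0,"wz":0},
    {"hand":1,"tx":0,"ty":0,"tz":0.3,"wx":0,"wy":0,"wz":0},
    {"hand":1,"tx":0,"ty":0,"tz":0,"wx":0,"wy":0,"wz":0},
    {"hand":1,"tx":0,"ty":0,"tz":0,"wx":0,"wy":0,"wz":0},
  ],
)

```text
time: 4.82
tool_pos: [574.6, -105.3, 228.9]
tcp_rot: [3.138, 0.002, -1.397]
contact_force: [0.4, -0.2, -1.0]
grip_width: 21.8
```

Run:
```python
from h import *
o=get_obs();print(o['time'],o['tool_pos'],o['tcp_rot'],o['contact_force'],o['joint_positions'])
P=o['tool_pos']
s=capture("side");c=cam("side")
tip=P-[0,0,88.5];u=proj(c,tip);print("expected tip side",u)
x0,y0=int(u[0])-50,int(u[1])-50
print(x0,y0);crop(s,x0,y0,x0+100,y0+100,6,"pics/s4.png")
w=capture("wrist");cv2.imwrite("pics/w4.png",cv2.resize(w[:,:,::-1],(800,600)))
print(proj(cam("wrist"),tip)*1.5625)
```

```text
4.8167 [ 574.64512966 -105.31487294  228.887385  ] [ 3.13775494e+00  1.88190374e-03 -1.39746579e+00] [ 0.35412273 -0.1900919  -0.95807106] [-3.12340366e-01  4.62367860e-01  1.36971897e+00 -1.31496696e-04
  1.31377823e+00  1.08515551e+00]
expected tip side [248.07369386 157.70317819]
198 107
[388.60218863 312.82916598]
```

View pics/s4.png

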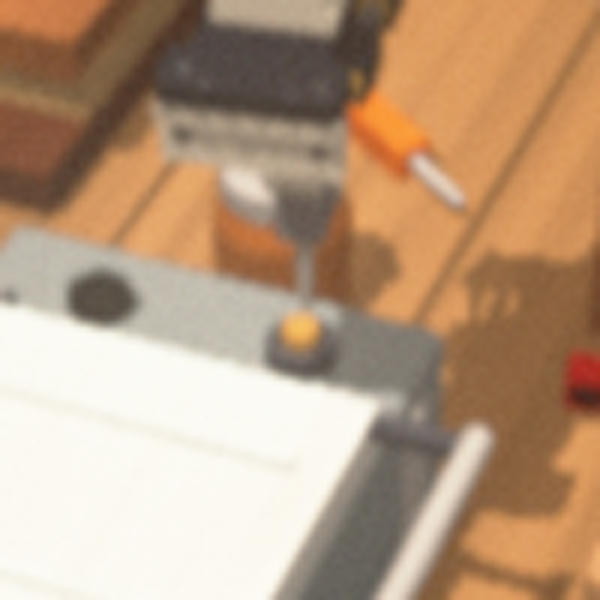

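View pics/w4.png

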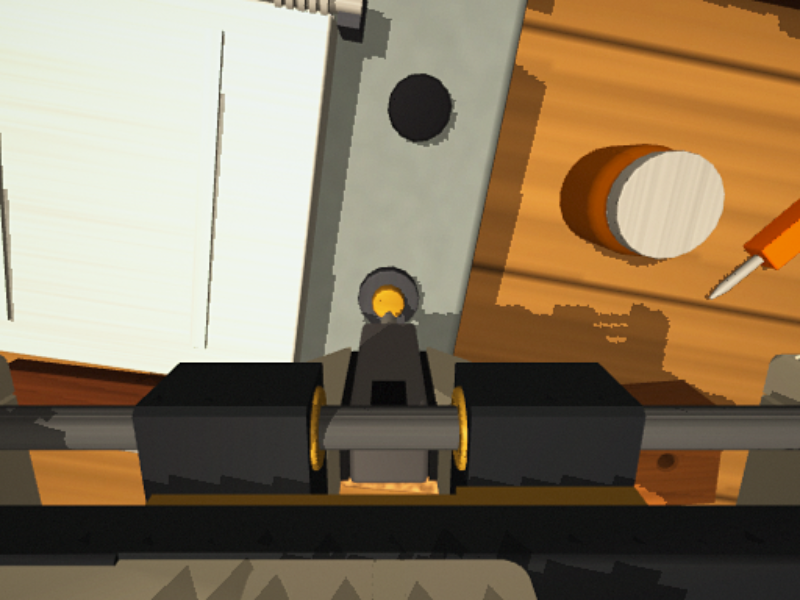

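Run:
```python
from h import *
c=cam("wrist")
print(back(c,388/1.5625,302/1.5625,131), back(cam("side"),248.2,162,131),get_obs()['tool_pos'])
```

```text
[ 577.59124192 -104.47202147  131.        ] [571.79180718 -99.27037354 131.        ] [ 575.5285122  -105.94645893  230.80039987]
```

Request:
drive_tool(
  deltas=[
    {"hand":1,"tx":0,"ty":0,"tz":0.2,"wx":0,"wy":0,"wz":0},
    {"hand":1,"tx":0,"ty":0,"tz":0.06,"wx":0,"wy":0,"wz":0},
    {"hand":1,"tx":0,"ty":0,"tz":0.05,"wx":0,"wy":0,"wz":0},
    {"hand":1,"tx":0,"ty":0,"tz":0.04,"wx":0,"wy":0,"wz":0},
    {"hand":1,"tx":0,"ty":0,"tz":0,"wx":0,"wy":0,"wz":0},
    {"hand":1,"tx":0,"ty":0,"tz":0,"wx":0,"wy":0,"wz":0},
    {"hand":1,"tx":0,"ty":0,"tz":0,"wx":0,"wy":0,"wz":0},
  ],
)

```text
time: 5.5
tool_pos: [575.5, -105.8, 217.0]
tcp_rot: [-3.141, -0.0, -1.398]
contact_force: [-1.2, -0.8, 1.0]
grip_width: 22.3
```

Run:
```python
from h import *
o=get_obs();print(o['time'],o['tool_pos'],o['tcp_rot'],o['contact_force'])
s=capture("side")
crop(s,198,107,298,207,6,"pics/s5.png")
o=get_obs();print(o['time'],o['tool_pos'],o['tcp_rot'],o['contact_force'])
w=capture("wrist");crop(w,200,150,300,220,7,"pics/w5.png")
```

```text
5.5 [ 575.47431766 -105.76608923  217.04945632] [-3.14147997e+00 -4.60565235e-04 -1.39760535e+00] [-1.22534424 -0.83139669  1.02341415]
5.55 [ 575.47823383 -105.77929109  216.99278135] [-3.14150911e+00 -4.49539091e-04 -1.39759556e+00] [-1.58702327  0.46608712  1.79790025]
```

View pics/s5.png

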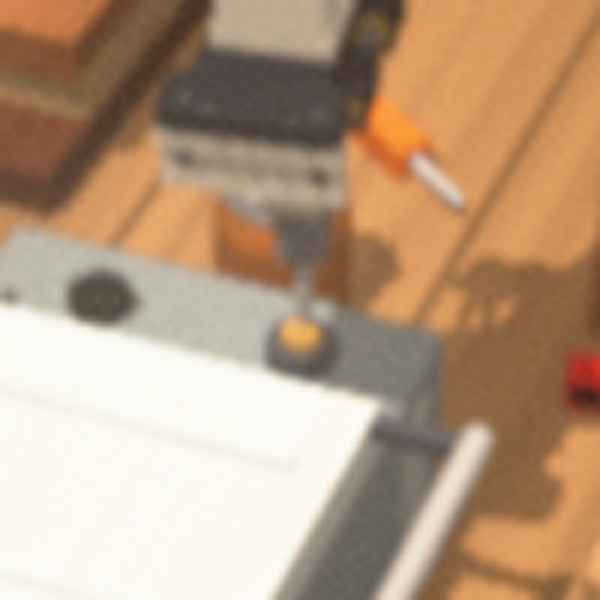

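View pics/w5.png

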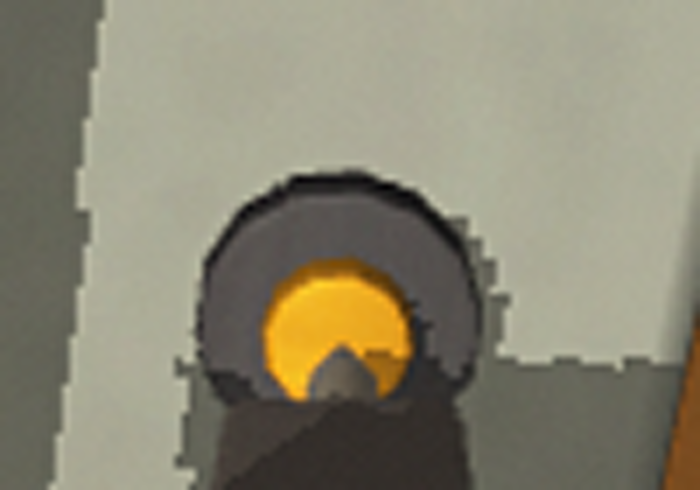

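Request:
drive_tool(
  deltas=[
    {"hand":1,"tx":0,"ty":0,"tz":-0.3,"wx":0,"wy":0,"wz":0},
    {"hand":1,"tx":0,"ty":0,"tz":-0.7,"wx":0,"wy":0,"wz":0},
    {"hand":1,"tx":0,"ty":0,"tz":-0.6,"wx":0,"wy":0,"wz":0},
    {"hand":1,"tx":0,"ty":0,"tz":-0.3,"wx":0,"wy":0,"wz":0},
    {"hand":1,"tx":-0.46,"ty":0.06,"tz":0,"wx":0,"wy":0,"wz":0},
    {"hand":1,"tx":-0.92,"ty":0.11,"tz":0,"wx":0,"wy":0,"wz":0},
    {"hand":1,"tx":-0.92,"ty":0.11,"tz":0,"wx":0,"wy":0,"wz":0},
    {"hand":1,"tx":-0.92,"ty":0.11,"tz":0,"wx":0,"wy":0,"wz":0},
    {"hand":1,"tx":-0.92,"ty":0.11,"tz":0,"wx":0,"wy":0,"wz":0},
    {"hand":1,"tx":-0.92,"ty":0.11,"tz":0,"wx":0,"wy":0,"wz":0},
    {"hand":1,"tx":-0.92,"ty":0.12,"tz":0,"wx":0,"wy":0,"wz":0},
    {"hand":1,"tx":-0.92,"ty":0.12,"tz":0,"wx":0,"wy":0,"wz":0},
    {"hand":1,"tx":-0.92,"ty":0.12,"tz":0,"wx":0,"wy":0,"wz":0},
    {"hand":1,"tx":-0.92,"ty":0.12,"tz":0,"wx":0,"wy":0,"wz":0},
    {"hand":1,"tx":-0.92,"ty":0.11,"tz":0,"wx":0,"wy":0,"wz":0},
    {"hand":1,"tx":-0.92,"ty":0.11,"tz":0,"wx":0,"wy":0,"wz":0},
    {"hand":1,"tx":-0.92,"ty":0.11,"tz":0,"wx":0,"wy":0,"wz":0},
    {"hand":1,"tx":0,"ty":0,"tz":0,"wx":0,"wy":0,"wz":0},
    {"hand":1,"tx":0,"ty":0,"tz":0,"wx":0,"wy":0,"wz":0},
    {"hand":1,"tx":0,"ty":0,"tz":0,"wx":0,"wy":0,"wz":0},
  ],
)

```text
time: 7.27
tool_pos: [440.2, 337.5, 292.4]
tcp_rot: [3.141, -0.001, -1.397]
contact_force: [0.7, -0.1, -0.9]
grip_width: 22.1
```

Run:
```python
from h import *
o=get_obs();print(o['time'],o['tool_pos'],o['tcp_rot'],o['contact_force'],o['joint_positions'])
c=cam("wrist")
w=capture("wrist");crop(w,190,130,310,220,6,"pics/w6.png")
B=[440.5,338.4,171]
print("exp B in crop",(proj(c,B)-[190,130])*6, "tip",(proj(c,o['tool_pos']-[0,0,88.5])-[190,130])*6)
d=np.array(B[:2])-o['tool_pos'][:2];y=o['tcp_rot'][2]
print(d@[np.cos(y),np.sin(y)]/40,d@[np.sin(y),-np.cos(y)]/40)
```

```text
7.2667 [440.2095311  337.51362941 292.37379399] [ 3.14120320e+00 -5.70922115e-04 -1.39683056e+00] [ 0.73369223 -0.07626389 -0.94352924] [ 5.16166600e-01  3.64230251e-01  1.34770882e+00 -4.11190037e-04
  1.43021205e+00  1.91305500e+00]
exp B in crop [351.42583631 350.41628197] tip [357.60493668 420.04297048]
-0.020567865964879847 -0.010987653041007106
```

View pics/w6.png

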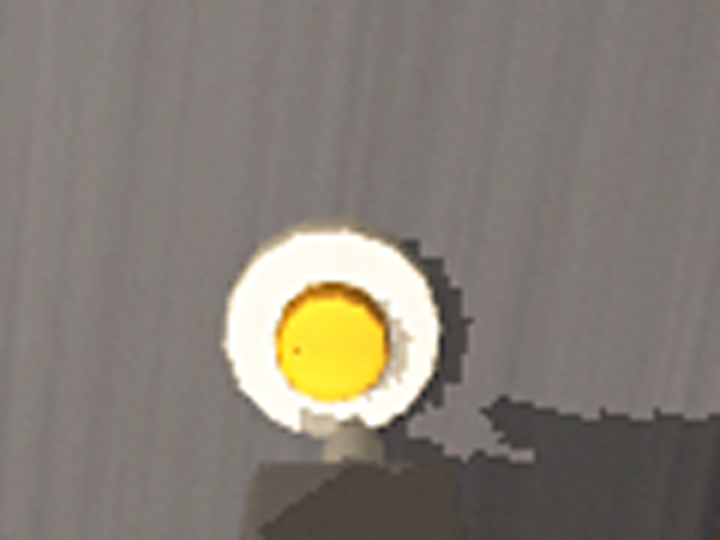

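Request:
drive_tool(
  deltas=[
    {"hand":1,"tx":-0.07,"ty":-0.01,"tz":0.3,"wx":0,"wy":0,"wz":0},
    {"hand":1,"tx":0,"ty":0,"tz":0.35,"wx":0,"wy":0,"wz":0},
    {"hand":1,"tx":0,"ty":0,"tz":0.1,"wx":0,"wy":0,"wz":0},
    {"hand":1,"tx":0,"ty":0,"tz":0.07,"wx":0,"wy":0,"wz":0},
    {"hand":1,"tx":0,"ty":0,"tz":0.05,"wx":0,"wy":0,"wz":0},
    {"hand":1,"tx":0,"ty":0,"tz":0.02,"wx":0,"wy":0,"wz":0},
    {"hand":1,"tx":0,"ty":0,"tz":0,"wx":0,"wy":0,"wz":0},
    {"hand":1,"tx":0,"ty":0,"tz":0,"wx":0,"wy":0,"wz":0},
    {"hand":1,"tx":0,"ty":0,"tz":0,"wx":0,"wy":0,"wz":0},
  ],
)

```text
time: 8.07
tool_pos: [440.5, 340.6, 257.7]
tcp_rot: [-3.14, 0.0, -1.398]
contact_force: [0.3, -1.7, 1.8]
grip_width: 22.0
```

Run:
```python
from h import *
o=get_obs();print(o['time'],o['tool_pos'],o['tcp_rot'],o['contact_force'])
w=capture("wrist");crop(w,200,150,300,220,7,"pics/w7.png")
o=get_obs();print(o['time'],o['tool_pos'],o['tcp_rot'],o['contact_force'])
```

```text
8.0667 [440.54606475 340.57406458 257.73272024] [-3.14016972e+00  1.76342219e-04 -1.39760529e+00] [ 0.32764465 -1.68995549  1.77283847]
8.1167 [440.48413261 340.61190014 257.63779364] [-3.14031193e+00  1.87527895e-04 -1.39749890e+00] [ 0.4494532  -0.8649472   1.11291385]
```

View pics/w7.png

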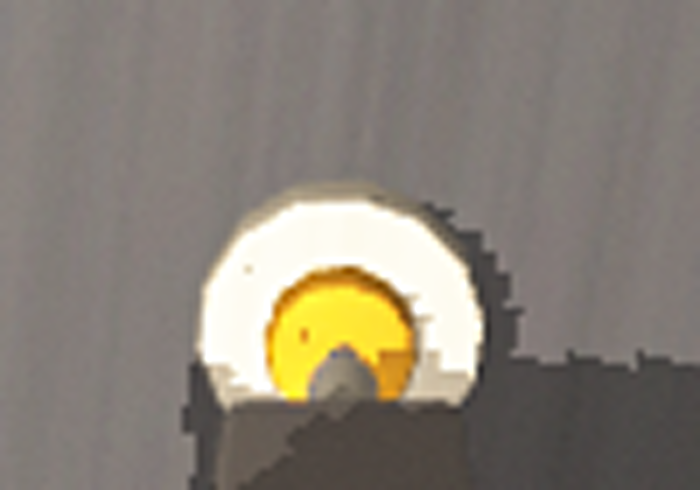

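Request:
drive_tool(
  deltas=[
    {"hand":1,"tx":0,"ty":0,"tz":-0.3,"wx":0,"wy":0,"wz":0},
    {"hand":1,"tx":0,"ty":0,"tz":-0.4,"wx":0,"wy":0,"wz":0},
    {"hand":1,"tx":0,"ty":0,"tz":-0.3,"wx":0,"wy":0,"wz":0},
    {"hand":1,"tx":0.5,"ty":0.07,"tz":0,"wx":0,"wy":0,"wz":0},
    {"hand":1,"tx":0.9,"ty":0.12,"tz":0,"wx":0,"wy":0,"wz":0},
    {"hand":1,"tx":0.9,"ty":0.12,"tz":0,"wx":0,"wy":0,"wz":0},
    {"hand":1,"tx":0.9,"ty":0.12,"tz":0,"wx":0,"wy":0,"wz":0},
    {"hand":1,"tx":0.9,"ty":0.12,"tz":0,"wx":0,"wy":0,"wz":0},
    {"hand":1,"tx":0.9,"ty":0.12,"tz":0,"wx":0,"wy":0,"wz":0},
    {"hand":1,"tx":0.9,"ty":0.12,"tz":0,"wx":0,"wy":0,"wz":0},
    {"hand":1,"tx":0.9,"ty":0.12,"tz":0,"wx":0,"wy":0,"wz":0},
    {"hand":1,"tx":0.9,"ty":0.12,"tz":0,"wx":0,"wy":0,"wz":0},
    {"hand":1,"tx":0.9,"ty":0.12,"tz":0,"wx":0,"wy":0,"wz":0},
    {"hand":1,"tx":0.9,"ty":0.12,"tz":0,"wx":0,"wy":0,"wz":0},
    {"hand":1,"tx":0.9,"ty":0.12,"tz":0,"wx":0,"wy":0,"wz":0},
    {"hand":1,"tx":0.9,"ty":0.12,"tz":0,"wx":0,"wy":0,"wz":0},
    {"hand":1,"tx":0.9,"ty":0.12,"tz":0,"wx":0,"wy":0,"wz":0},
    {"hand":1,"tx":0.9,"ty":0.12,"tz":0,"wx":0,"wy":0,"wz":0},
    {"hand":1,"tx":0.9,"ty":0.12,"tz":0,"wx":0,"wy":0,"wz":0},
  ],
)

```text
time: 9.7
tool_pos: [462.9, -225.6, 297.2]
tcp_rot: [-3.141, 0.0, -1.397]
contact_force: [0.2, 0.1, -1.0]
grip_width: 21.9
```

Request:
drive_tool(
  deltas=[
    {"hand":1,"tx":0.9,"ty":0.12,"tz":0,"wx":0,"wy":0,"wz":0},
    {"hand":1,"tx":0.9,"ty":0.12,"tz":0,"wx":0,"wy":0,"wz":0},
    {"hand":1,"tx":0.9,"ty":0.12,"tz":0,"wx":0,"wy":0,"wz":0},
    {"hand":1,"tx":0.2,"ty":0.03,"tz":0,"wx":0,"wy":0,"wz":0},
    {"hand":1,"tx":0,"ty":0,"tz":0,"wx":0,"wy":0,"wz":0},
    {"hand":1,"tx":0,"ty":0,"tz":0,"wx":0,"wy":0,"wz":0},
    {"hand":1,"tx":0,"ty":0,"tz":0,"wx":0,"wy":0,"wz":0},
  ],
)

```text
time: 10.28
tool_pos: [467.9, -339.4, 297.2]
tcp_rot: [-3.141, 0.001, -1.396]
contact_force: [0.1, 0.7, -0.8]
grip_width: 21.6
```

Run:
```python
from h import *
o=get_obs();print(o['time'],o['tool_pos'],o['tcp_rot'],o['contact_force'])
d=np.array([466.3,-342.75])-o['tool_pos'][:2];y=o['tcp_rot'][2]
print(d@[np.cos(y),np.sin(y)]/40,d@[np.sin(y),-np.cos(y)]/40)
c=cam("wrist");w=capture("wrist");crop(w,190,110,310,220,6,"pics/w8.png")
print("hole exp",(proj(c,[466.3,-342.7,55])-[190,110])*6)
```

```text
10.2833 [ 467.86870893 -339.41246986  297.19163203] [-3.14142506e+00  7.69054012e-04 -1.39636573e+00] [ 0.11370008  0.66250548 -0.8256304 ]
0.07536598709127604 0.05310310685124604
hole exp [370.59522177 330.24416295]
```

View pics/w8.png

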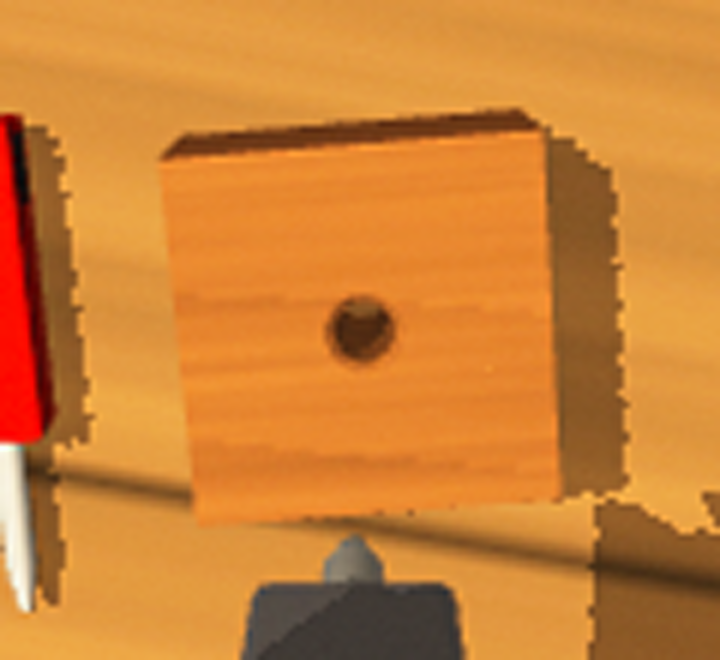

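Request:
drive_tool(
  deltas=[
    {"hand":1,"tx":0.08,"ty":0.05,"tz":0.4,"wx":0,"wy":0,"wz":0},
    {"hand":1,"tx":0,"ty":0,"tz":0.8,"wx":0,"wy":0,"wz":0},
    {"hand":1,"tx":0,"ty":0,"tz":0.8,"wx":0,"wy":0,"wz":0},
    {"hand":1,"tx":0,"ty":0,"tz":0.8,"wx":0,"wy":0,"wz":0},
    {"hand":1,"tx":0,"ty":0,"tz":0.6,"wx":0,"wy":0,"wz":0},
    {"hand":1,"tx":0,"ty":0,"tz":0.27,"wx":0,"wy":0,"wz":0},
    {"hand":1,"tx":0,"ty":0,"tz":0,"wx":0,"wy":0,"wz":0},
    {"hand":1,"tx":0,"ty":0,"tz":0,"wx":0,"wy":0,"wz":0},
    {"hand":1,"tx":0,"ty":0,"tz":0,"wx":0,"wy":0,"wz":0},
  ],
)

```text
time: 11.08
tool_pos: [467.3, -344.8, 152.5]
tcp_rot: [-3.139, -0.003, -1.397]
contact_force: [0.3, -0.4, -0.3]
grip_width: 22.2
```

Run:
```python
from h import *
o=get_obs();print(o['time'],o['tool_pos'],o['tcp_rot'],o['contact_force'])
w=capture("wrist");crop(w,200,130,300,220,6,"pics/w9.png")
s=capture("side");u=proj(cam("side"),[466,-343,60]);print(u);x0,y0=int(u[0])-50,int(u[1])-60;crop(s,x0,y0,x0+100,y0+100,6,"pics/s9.png")
```

```text
11.0833 [ 467.31241585 -344.81636996  152.4636225 ] [-3.13940118e+00 -3.02661618e-03 -1.39689507e+00] [ 0.3451799  -0.39625962 -0.33355213]
[310.62525427 140.26842338]
```

View pics/w9.png

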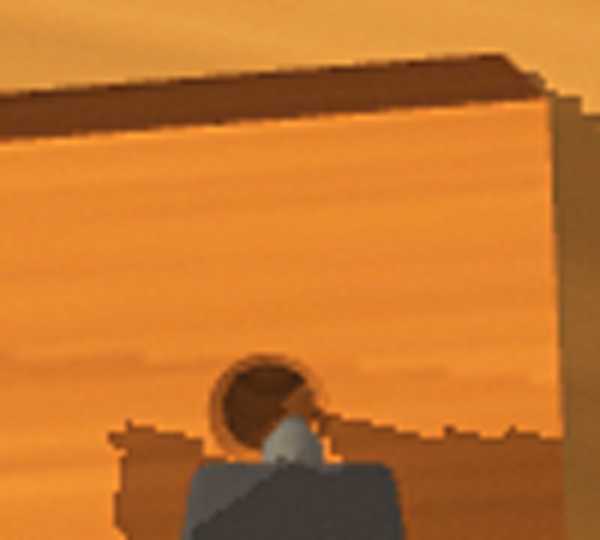

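View pics/s9.png

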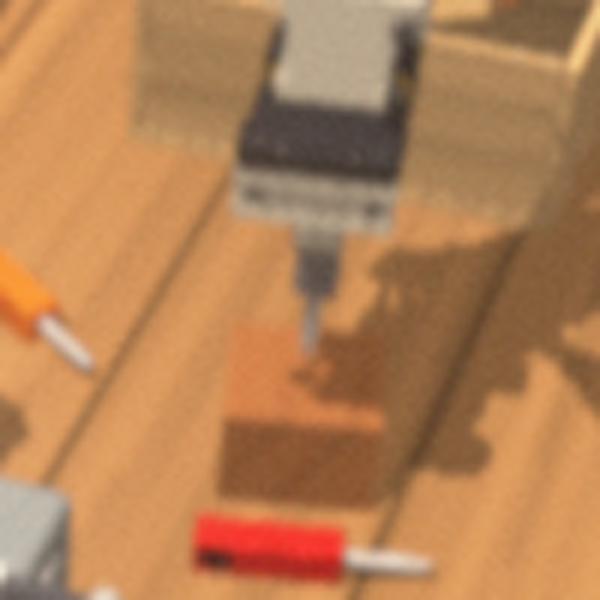

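Request:
drive_tool(
  deltas=[
    {"hand":1,"tx":-0.065,"ty":0.015,"tz":0,"wx":0,"wy":0,"wz":0},
    {"hand":1,"tx":0,"ty":0,"tz":0,"wx":0,"wy":0,"wz":0},
    {"hand":1,"tx":0,"ty":0,"tz":0,"wx":0,"wy":0,"wz":0},
    {"hand":1,"tx":0,"ty":0,"tz":0,"wx":0,"wy":0,"wz":0},
  ],
)

```text
time: 11.52
tool_pos: [465.2, -342.0, 150.6]
tcp_rot: [-3.141, -0.0, -1.398]
contact_force: [-0.0, 0.6, -0.8]
grip_width: 22.2
```

Run:
```python
from h import *
o=get_obs();print(o['time'],o['tool_pos'],o['tcp_rot'],o['contact_force'])
w=capture("wrist");crop(w,200,130,300,220,6,"pics/w10.png")
crop(np.load("side.npy"),230,100,360,200,6,"pics/s10.png")
c=cam("wrist");print((proj(c,o['tool_pos']-[0,0,88.5])-[200,130])*6,(proj(c,[466.3,-342.7,55])-[200,130])*6)
```

```text
11.5167 [ 465.24990876 -342.01601887  150.6267436 ] [-3.14133020e+00 -4.47750917e-04 -1.39756424e+00] [-0.02988682  0.56719188 -0.78461958]
[297.63330427 420.48192251] [303.72499212 398.19702108]
```

View pics/w10.png

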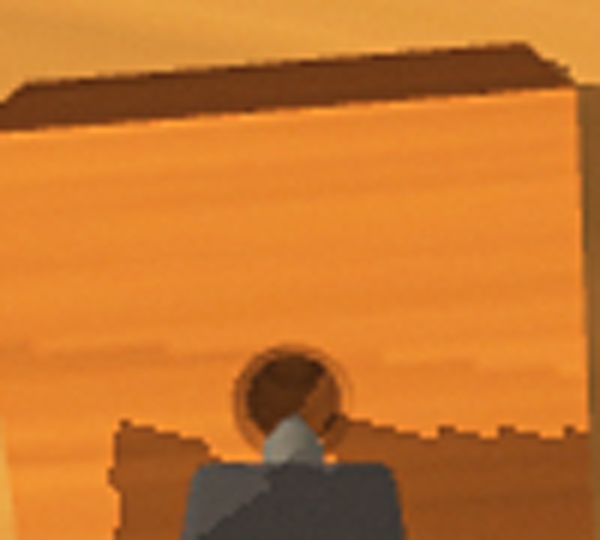

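Request:
drive_tool(
  deltas=[
    {"hand":1,"tx":0.005,"ty":-0.02,"tz":0.1,"wx":0,"wy":0,"wz":0},
    {"hand":1,"tx":0,"ty":0,"tz":0.2,"wx":0,"wy":0,"wz":0},
    {"hand":1,"tx":0,"ty":0,"tz":0.2,"wx":0,"wy":0,"wz":0},
    {"hand":1,"tx":0,"ty":0,"tz":0,"wx":0,"wy":0,"wz":0},
    {"hand":1,"tx":0,"ty":0,"tz":0,"wx":0,"wy":0,"wz":0},
  ],
)

```text
time: 11.98
tool_pos: [465.6, -341.7, 129.2]
tcp_rot: [3.14, 0.002, -1.398]
contact_force: [-0.1, -1.7, 0.3]
grip_width: 21.8
```

Request:
drive_tool(
  deltas=[
    {"hand":1,"tx":0,"ty":0,"tz":0.1,"wx":0,"wy":0,"wz":0},
    {"hand":1,"tx":0,"ty":0,"tz":0,"wx":0,"wy":0,"wz":0},
    {"hand":1,"tx":0,"ty":0,"tz":0,"wx":0,"wy":0,"wz":0},
  ],
)

```text
time: 12.23
tool_pos: [466.0, -342.0, 126.2]
tcp_rot: [3.141, 0.0, -1.398]
contact_force: [-0.4, -0.4, -1.5]
grip_width: 21.7
```

Request:
drive_tool(
  deltas=[
    {"hand":1,"tx":0,"ty":0,"tz":0.2,"wx":0,"wy":0,"wz":0},
    {"hand":1,"tx":0,"ty":0,"tz":0.2,"wx":0,"wy":0,"wz":0},
    {"hand":1,"tx":0,"ty":0,"tz":0.15,"wx":0,"wy":0,"wz":0},
    {"hand":1,"tx":0,"ty":0,"tz":0.08,"wx":0,"wy":0,"wz":0},
    {"hand":1,"tx":0,"ty":0,"tz":0,"wx":0,"wy":0,"wz":0},
    {"hand":1,"tx":0,"ty":0,"tz":0,"wx":0,"wy":0,"wz":0},
    {"hand":1,"tx":0,"ty":0,"tz":0,"wx":0,"wy":0,"wz":0},
  ],
)

```text
time: 12.82
tool_pos: [466.2, -342.1, 101.3]
tcp_rot: [-3.141, -0.0, -1.397]
contact_force: [0.7, 0.8, -1.5]
grip_width: 21.7
```

Request:
drive_tool(
  deltas=[
    {"hand":1,"tx":0,"ty":0,"tz":0.04,"wx":0,"wy":0,"wz":0},
    {"hand":1,"tx":0,"ty":0,"tz":0.02,"wx":0,"wy":0,"wz":0},
    {"hand":1,"tx":0,"ty":0,"tz":0,"wx":0,"wy":0,"wz":0},
    {"hand":1,"tx":0,"ty":0,"tz":0,"wx":0,"wy":0,"wz":0},
  ],
)

```text
time: 13.15
tool_pos: [466.0, -342.0, 98.8]
tcp_rot: [-3.142, -0.0, -1.398]
contact_force: [1.0, 0.1, -0.8]
grip_width: 21.7
```

Seated within a fraction of a millimetre; release.

Request:
drive_tool(
  deltas=[
    {"hand":0.4,"tx":0,"ty":0,"tz":0.01,"wx":0,"wy":0,"wz":0},
    {"hand":0.2,"tx":0,"ty":0,"tz":0,"wx":0,"wy":0,"wz":0},
    {"hand":0,"tx":0,"ty":0,"tz":0,"wx":0,"wy":0,"wz":0},
    {"hand":-1,"tx":0,"ty":0,"tz":0,"wx":0,"wy":0,"wz":0},
    {"hand":-1,"tx":0,"ty":0,"tz":0,"wx":0,"wy":0,"wz":0},
    {"hand":-1,"tx":0,"ty":0,"tz":0,"wx":0,"wy":0,"wz":0},
    {"hand":-1,"tx":0,"ty":0,"tz":0,"wx":0,"wy":0,"wz":0},
    {"hand":-1,"tx":0,"ty":0,"tz":0,"wx":0,"wy":0,"wz":0},
    {"hand":-1,"tx":0,"ty":0,"tz":-0.3,"wx":0,"wy":0,"wz":0},
    {"hand":-1,"tx":0,"ty":0,"tz":-0.6,"wx":0,"wy":0,"wz":0},
    {"hand":-1,"tx":0,"ty":0,"tz":-0.8,"wx":0,"wy":0,"wz":0},
    {"hand":-1,"tx":0,"ty":0,"tz":-0.8,"wx":0,"wy":0,"wz":0},
    {"hand":-1,"tx":0,"ty":0,"tz":-0.8,"wx":0,"wy":0,"wz":0},
    {"hand":-1,"tx":0,"ty":0,"tz":-0.4,"wx":0,"wy":0,"wz":0},
    {"hand":-1,"tx":0,"ty":0,"tz":0,"wx":0,"wy":0,"wz":0},
  ],
)

```text
time: 14.4
tool_pos: [467.4, -343.2, 251.0]
tcp_rot: [-3.136, -0.007, -1.397]
contact_force: [0.3, -0.7, 0.3]
grip_width: 91.9
```

Run:
```python
from h import *
o=get_obs();print(o['time'],o['tool_pos'],o['tcp_rot'],o['contact_force'],o['joint_positions'],o['grip_width'])
s=capture("side");crop(s,230,100,360,200,6,"pics/s11.png")
w=capture("wrist");cv2.imwrite("pics/w11.png",cv2.resize(w[:,:,::-1],(800,600)))
```

```text
14.4 [ 467.41197194 -343.21565514  251.04872559] [-3.13649069 -0.00697048 -1.39742154] [ 0.25302629 -0.65190353  0.28444028] [-7.65503523e-01  4.31441178e-01  1.35762461e+00 -6.16025587e-07
  1.34388874e+00  6.31900373e-01] 91.94388800081455
```

View pics/s11.png

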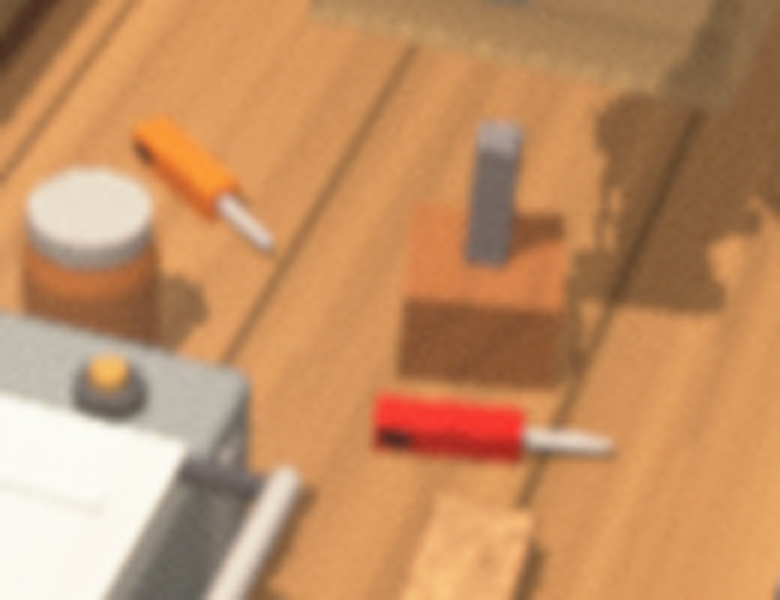

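View pics/w11.png

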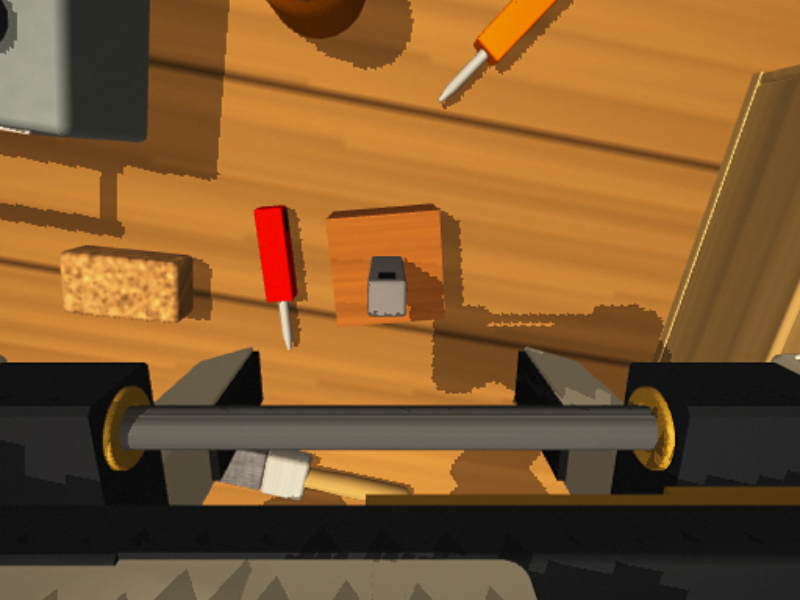

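Request:
drive_tool(
  deltas=[
    {"hand":0.2,"tx":0,"ty":0,"tz":0,"wx":0,"wy":0,"wz":-0.5},
    {"hand":0.2,"tx":0,"ty":0,"tz":0,"wx":0,"wy":0,"wz":-1},
    {"hand":0.2,"tx":0,"ty":0,"tz":0,"wx":0,"wy":0,"wz":-1},
    {"hand":0.2,"tx":0,"ty":0,"tz":0,"wx":0,"wy":0,"wz":-1},
    {"hand":0.2,"tx":0,"ty":0,"tz":0,"wx":0,"wy":0,"wz":-1},
    {"hand":0.2,"tx":0,"ty":0,"tz":0,"wx":0,"wy":0,"wz":-1},
    {"hand":0.2,"tx":0,"ty":0,"tz":0,"wx":0,"wy":0,"wz":-1},
    {"hand":0.2,"tx":0,"ty":0,"tz":0,"wx":0,"wy":0,"wz":-1},
    {"hand":0.2,"tx":0,"ty":0,"tz":0,"wx":0,"wy":0,"wz":-1},
    {"hand":0.2,"tx":0,"ty":0,"tz":0,"wx":0,"wy":0,"wz":-1},
    {"hand":0.2,"tx":0,"ty":0,"tz":0,"wx":0,"wy":0,"wz":-1},
    {"hand":0.2,"tx":0,"ty":0,"tz":0,"wx":0,"wy":0,"wz":-1},
    {"hand":0.2,"tx":0,"ty":0,"tz":0,"wx":0,"wy":0,"wz":-1},
    {"hand":0.2,"tx":0,"ty":0,"tz":0,"wx":0,"wy":0,"wz":-1},
    {"hand":0.2,"tx":0,"ty":0,"tz":0,"wx":0,"wy":0,"wz":-1},
    {"hand":0.2,"tx":0,"ty":0,"tz":0,"wx":0,"wy":0,"wz":-1},
    {"hand":0.2,"tx":0,"ty":0,"tz":0,"wx":0,"wy":0,"wz":-0.65},
    {"hand":0.2,"tx":0,"ty":0,"tz":0,"wx":0,"wy":0,"wz":0},
    {"hand":0.2,"tx":0,"ty":0,"tz":0,"wx":0,"wy":0,"wz":0},
  ],
)

```text
time: 16.08
tool_pos: [465.6, -341.6, 244.7]
tcp_rot: [-3.14, 0.002, 0.01]
contact_force: [-1.0, -0.2, 0.4]
grip_width: 37.1
```

Request:
drive_tool(
  deltas=[
    {"hand":0.2,"tx":0.02,"ty":-0.5,"tz":0,"wx":0,"wy":0,"wz":0},
    {"hand":0.2,"tx":0.03,"ty":-0.9,"tz":0,"wx":0,"wy":0,"wz":0},
    {"hand":0.2,"tx":0.03,"ty":-0.9,"tz":0,"wx":0,"wy":0,"wz":0},
    {"hand":0.2,"tx":0.03,"ty":-0.9,"tz":0,"wx":0,"wy":0,"wz":0},
    {"hand":0.2,"tx":0.03,"ty":-0.9,"tz":0,"wx":0,"wy":0,"wz":0},
    {"hand":0.2,"tx":0.03,"ty":-0.9,"tz":0,"wx":0,"wy":0,"wz":0},
    {"hand":0.2,"tx":0.03,"ty":-0.9,"tz":0,"wx":0,"wy":0,"wz":0},
    {"hand":0.2,"tx":0.03,"ty":-0.9,"tz":0,"wx":0,"wy":0,"wz":0},
    {"hand":0.2,"tx":0.03,"ty":-0.9,"tz":0,"wx":0,"wy":0,"wz":0},
    {"hand":0.2,"tx":0.03,"ty":-0.9,"tz":0,"wx":0,"wy":0,"wz":0},
    {"hand":0.2,"tx":0.03,"ty":-0.9,"tz":0,"wx":0,"wy":0,"wz":-0.05},
    {"hand":0.2,"tx":0,"ty":0,"tz":0,"wx":0,"wy":0,"wz":0},
    {"hand":0.2,"tx":0,"ty":0,"tz":0,"wx":0,"wy":0,"wz":0},
    {"hand":0.2,"tx":0,"ty":0,"tz":0,"wx":0,"wy":0,"wz":0},
    {"hand":0.2,"tx":0,"ty":0,"tz":0,"wx":0,"wy":0,"wz":0},
  ],
)

```text
time: 17.33
tool_pos: [474.3, 37.1, 246.0]
tcp_rot: [3.141, 0.001, 0.014]
contact_force: [-0.3, 0.2, 1.0]
grip_width: 36.8
```

Run:
```python
from h import *
o=get_obs();print(o['time'],o['tool_pos'],o['tcp_rot'],o['contact_force'],o['joint_positions'],o['grip_width'])
c=cam("wrist")
w=capture("wrist");cv2.imwrite("pics/w12.png",cv2.resize(w[:,:,::-1],(800,600)))
for yy in(-60,38,130):print(proj(c,[475.3,yy,135])*1.5625)
s=capture("side");cv2.imwrite("pics/s12.png",cv2.resize(s[:,:,::-1],(800,600)))
```

```text
17.3333 [474.30901316  37.12639925 245.99142168] [3.14122531e+00 5.74945068e-04 1.43670197e-02] [-0.27015049  0.16882282  1.03190807] [-8.28952182e-02  2.47651188e-01  1.64324640e+00 -4.43914657e-04
  1.25123165e+00 -9.71227732e-02] 36.78991677684757
[386.5437731  452.82348412]
[388.92985812 299.36791571]
[391.65432017 124.15040685]
```

View pics/w12.png

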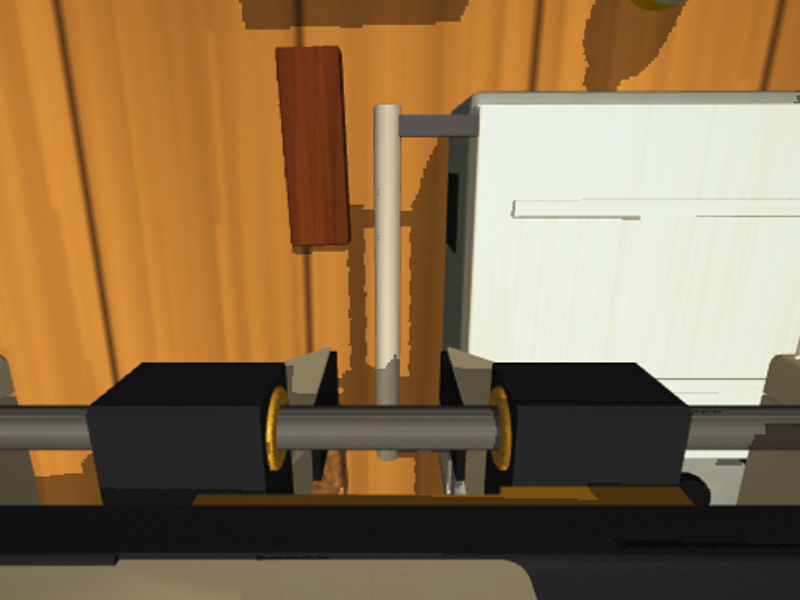

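View pics/s12.png

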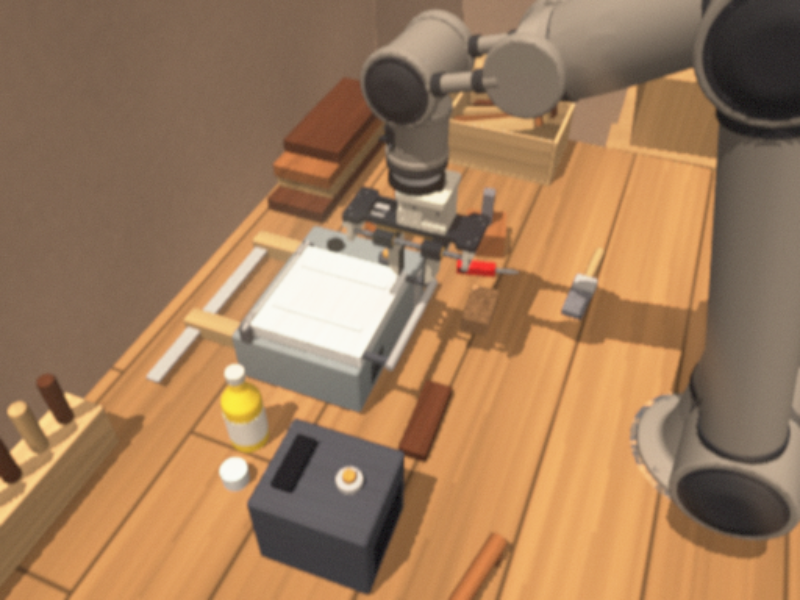

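Request:
drive_tool(
  deltas=[
    {"hand":0.2,"tx":0,"ty":0,"tz":0.4,"wx":0,"wy":0,"wz":0},
    {"hand":0.2,"tx":0,"ty":0,"tz":0.7,"wx":0,"wy":0,"wz":0},
    {"hand":0.2,"tx":0,"ty":0,"tz":0.7,"wx":0,"wy":0,"wz":0},
    {"hand":0.2,"tx":0,"ty":0,"tz":0.5,"wx":0,"wy":0,"wz":0},
    {"hand":0.2,"tx":0,"ty":0,"tz":0.3,"wx":0,"wy":0,"wz":0},
    {"hand":0.2,"tx":0,"ty":0,"tz":0.2,"wx":0,"wy":0,"wz":0},
    {"hand":0.2,"tx":0,"ty":0,"tz":0.1,"wx":0,"wy":0,"wz":0},
    {"hand":0.2,"tx":0,"ty":0,"tz":0,"wx":0,"wy":0,"wz":0},
    {"hand":0.2,"tx":0,"ty":0,"tz":0,"wx":0,"wy":0,"wz":0},
  ],
)

```text
time: 18.18
tool_pos: [474.8, 37.7, 130.9]
tcp_rot: [3.141, -0.001, 0.016]
contact_force: [0.2, -0.6, 0.5]
grip_width: 36.9
```

Run:
```python
from h import *
o=get_obs();print(o['time'],o['tool_pos'],o['tcp_rot'],o['contact_force'],o['grip_width'])
c=cam("wrist")
w=capture("wrist");cv2.imwrite("pics/w13.png",cv2.resize(w[:,:,::-1],(800,600)))
```

```text
18.1833 [474.81998672  37.73759299 130.86631057] [ 3.14140287e+00 -1.02262060e-03  1.55431680e-02] [ 0.22813613 -0.56051106  0.51626602] 36.86660983460062
```

View pics/w13.png

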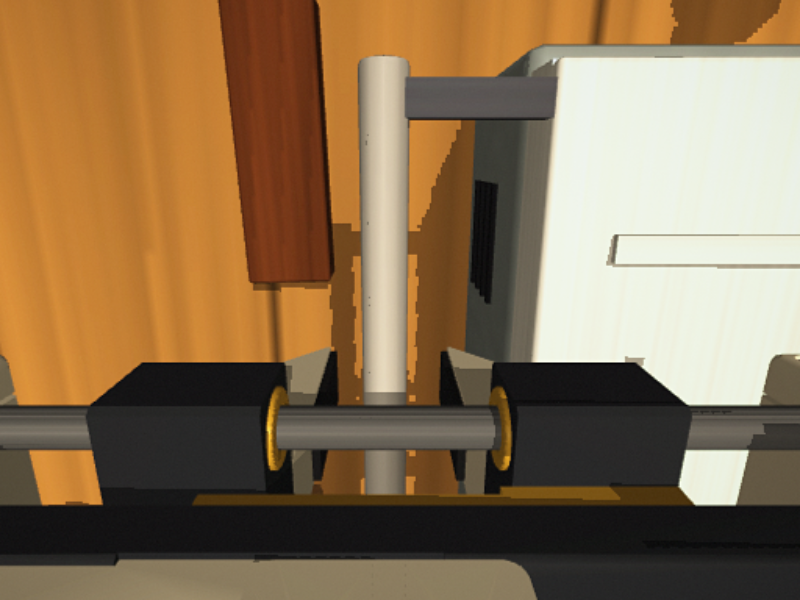

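Request:
drive_tool(
  deltas=[
    {"hand":1,"tx":0,"ty":0,"tz":0,"wx":0,"wy":0,"wz":0},
    {"hand":1,"tx":0,"ty":0,"tz":0,"wx":0,"wy":0,"wz":0},
    {"hand":1,"tx":0,"ty":0,"tz":0,"wx":0,"wy":0,"wz":0},
    {"hand":1,"tx":0,"ty":0,"tz":0,"wx":0,"wy":0,"wz":0},
    {"hand":1,"tx":0,"ty":0,"tz":0,"wx":0,"wy":0,"wz":0},
    {"hand":1,"tx":0,"ty":0,"tz":0,"wx":0,"wy":0,"wz":0},
    {"hand":1,"tx":0,"ty":0,"tz":0,"wx":0,"wy":0,"wz":0},
  ],
)

```text
time: 18.82
tool_pos: [473.6, 38.1, 130.4]
tcp_rot: [3.142, 0.002, 0.016]
contact_force: [-5.7, -0.6, 5.3]
grip_width: 13.0
```

Run:
```python
from h import *
o=get_obs();print(o['time'],o['tool_pos'],o['tcp_rot'],o['contact_force'],o['grip_width'])
th=[0,.1,.2,.3,.4,.5,.6,.7,.8,.9,1.0]
th=np.array(th);print(np.c_[th,235*(1-np.cos(th)),235*np.sin(th)].round(1))
d=np.array([235*(1-np.cos(th)),235*np.sin(th)]);print((np.diff(d,axis=1)/40).round(3).T)
```

```text
18.8167 [473.58900465  38.12599242 130.35711897] [3.14150982e+00 1.56169086e-03 1.63620009e-02] [-5.67194774 -0.64850565  5.32586637] 13.031694897770114
[[0.000e+00 0.000e+00 0.000e+00]
 [1.000e-01 1.200e+00 2.350e+01]
 [2.000e-01 4.700e+00 4.670e+01]
 [3.000e-01 1.050e+01 6.940e+01]
 [4.000e-01 1.860e+01 9.150e+01]
 [5.000e-01 2.880e+01 1.127e+02]
 [6.000e-01 4.100e+01 1.327e+02]
 [7.000e-01 5.530e+01 1.514e+02]
 [8.000e-01 7.130e+01 1.686e+02]
 [9.000e-01 8.890e+01 1.841e+02]
 [1.000e+00 1.080e+02 1.977e+02]]
[[0.029 0.587]
 [0.088 0.581]
 [0.145 0.569]
 [0.201 0.552]
 [0.255 0.529]
 [0.307 0.501]
 [0.355 0.468]
 [0.4   0.43 ]
 [0.441 0.388]
 [0.478 0.342]]
```

Request:
drive_tool(
  deltas=[
    {"hand":1,"tx":-0.01,"ty":0,"tz":-0.15,"wx":0,"wy":0,"wz":0},
    {"hand":1,"tx":0,"ty":0,"tz":-0.29,"wx":0,"wy":0,"wz":0},
    {"hand":1,"tx":0.03,"ty":0,"tz":-0.29,"wx":0,"wy":0,"wz":0},
    {"hand":1,"tx":0.05,"ty":0,"tz":-0.29,"wx":0,"wy":0,"wz":0},
    {"hand":1,"tx":0.07,"ty":0,"tz":-0.29,"wx":0,"wy":0,"wz":0},
    {"hand":1,"tx":0.08,"ty":0,"tz":-0.28,"wx":0,"wy":0,"wz":0},
    {"hand":1,"tx":0.09,"ty":0,"tz":-0.28,"wx":0,"wy":0,"wz":0},
    {"hand":1,"tx":0.1,"ty":0,"tz":-0.27,"wx":0,"wy":0,"wz":0},
    {"hand":1,"tx":0.12,"ty":0,"tz":-0.27,"wx":0,"wy":0,"wz":0},
    {"hand":1,"tx":0.13,"ty":0,"tz":-0.26,"wx":0,"wy":0,"wz":0},
    {"hand":1,"tx":0,"ty":0,"tz":0,"wx":0,"wy":0,"wz":0},
    {"hand":1,"tx":0,"ty":0,"tz":0,"wx":0,"wy":0,"wz":0},
  ],
)

```text
time: 19.82
tool_pos: [497.6, 38.5, 237.1]
tcp_rot: [3.141, 0.008, 0.016]
contact_force: [-13.7, -1.0, 2.9]
grip_width: 12.7
```

```bash
cat > th.py <<'E'
from h import *
o=get_obs();print(o['time'],o['tool_pos'],o['tcp_rot'],o['contact_force'],o['grip_width'])
x,z=o['tool_pos'][0]-708.4,o['tool_pos'][2]-130.4
print("theta",np.arctan2(z,-x),"r",np.hypot(x,z))
E
python3 th.py
python3 - <<'E'
from h import *
s=capture("side");cv2.imwrite("pics/s14.png",cv2.resize(s[:,:,::-1],(800,600)))
E
```

```text
19.8167 [497.63870307  38.49682235 237.09680143] [3.14133651 0.00759225 0.01642627] [-13.70896969  -1.02067979   2.92116636] 12.734967174468068
theta 0.4686309249515796 r 236.22982816933524
```

View pics/s14.png

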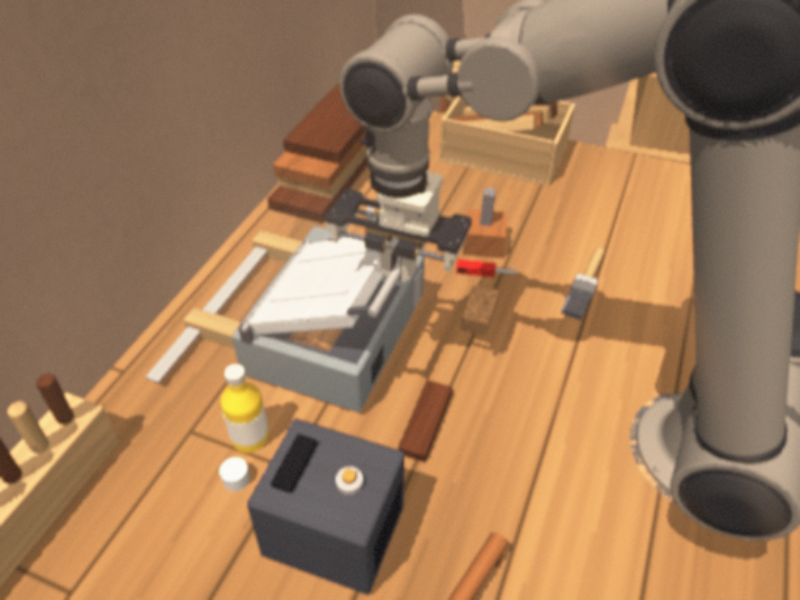

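Request:
drive_tool(
  deltas=[
    {"hand":1,"tx":0.1,"ty":0,"tz":-0.24,"wx":0,"wy":0,"wz":0},
    {"hand":1,"tx":0.1,"ty":0,"tz":-0.2,"wx":0,"wy":0,"wz":0},
    {"hand":1,"tx":0.11,"ty":0,"tz":-0.2,"wx":0,"wy":0,"wz":0},
    {"hand":1,"tx":0.18,"ty":0,"tz":-0.235,"wx":0,"wy":0,"wz":0},
    {"hand":1,"tx":0.18,"ty":0,"tz":-0.235,"wx":0,"wy":0,"wz":0},
    {"hand":1,"tx":0.2,"ty":0,"tz":-0.215,"wx":0,"wy":0,"wz":0},
    {"hand":1,"tx":0.2,"ty":0,"tz":-0.215,"wx":0,"wy":0,"wz":0},
    {"hand":1,"tx":0,"ty":0,"tz":0,"wx":0,"wy":0,"wz":0},
    {"hand":1,"tx":0,"ty":0,"tz":0,"wx":0,"wy":0,"wz":0},
  ],
)

```text
time: 20.62
tool_pos: [541.7, 39.2, 300.9]
tcp_rot: [3.141, 0.003, 0.016]
contact_force: [-14.9, -0.7, 12.4]
grip_width: 13.1
```

```bash
python3 th.py
```

```text
20.6167 [541.66272026  39.16914461 300.87299123] [3.14096289e+00 2.82372887e-03 1.63978946e-02] [-14.88667978  -0.70635826  12.35552344] 13.075637650149368
theta 0.7964759952165387 r 238.4583007421059
```

Request:
drive_tool(
  deltas=[
    {"hand":1,"tx":0.2,"ty":0,"tz":-0.21,"wx":0,"wy":0,"wz":0},
    {"hand":1,"tx":0.2,"ty":0,"tz":-0.21,"wx":0,"wy":0,"wz":0},
    {"hand":1,"tx":0.24,"ty":0,"tz":-0.17,"wx":0,"wy":0,"wz":0},
    {"hand":1,"tx":0.24,"ty":0,"tz":-0.17,"wx":0,"wy":0,"wz":0},
    {"hand":1,"tx":0,"ty":0,"tz":0,"wx":0,"wy":0,"wz":0},
    {"hand":1,"tx":0,"ty":0,"tz":0,"wx":0,"wy":0,"wz":0},
    {"hand":1,"tx":0,"ty":0,"tz":0,"wx":0,"wy":0,"wz":0},
    {"hand":1,"tx":0,"ty":0,"tz":0,"wx":0,"wy":0,"wz":0},
  ],
)

```text
time: 21.28
tool_pos: [578.8, 39.7, 331.2]
tcp_rot: [3.141, -0.003, 0.016]
contact_force: [-4.1, -1.3, 7.7]
grip_width: 13.1
```

```bash
python3 th.py
python3 - <<'E'
from h import *
s=capture("side");crop(s,140,100,300,220,5,"pics/s15.png");np.save("s15.npy",s)
t=capture("top");crop(t,190,60,350,240,4,"pics/t15.png")
E
```

```text
21.2833 [578.76099127  39.66131378 331.15610347] [ 3.14095476e+00 -2.53543766e-03  1.61856142e-02] [-4.11377255 -1.33567827  7.74742681] 13.114963466549023
theta 0.9974119546258913 r 238.97549176365655
```

View pics/s15.png

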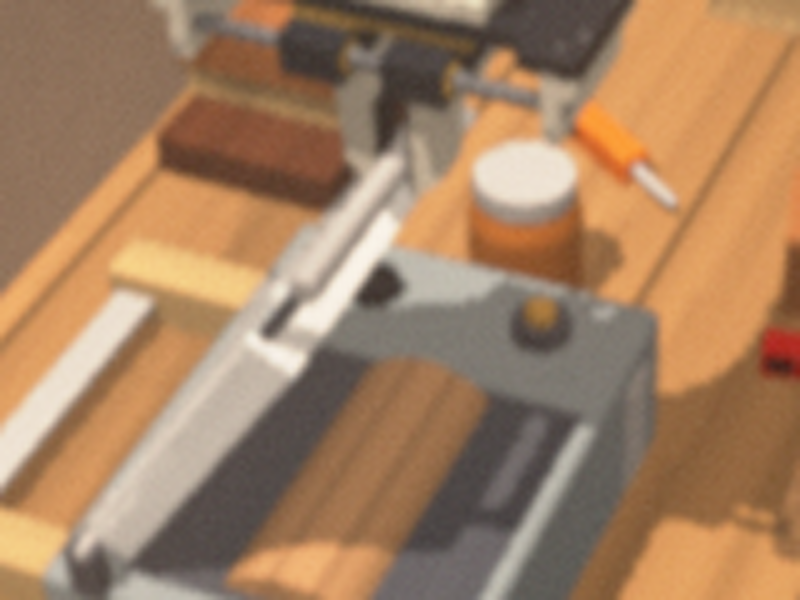

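View pics/t15.png

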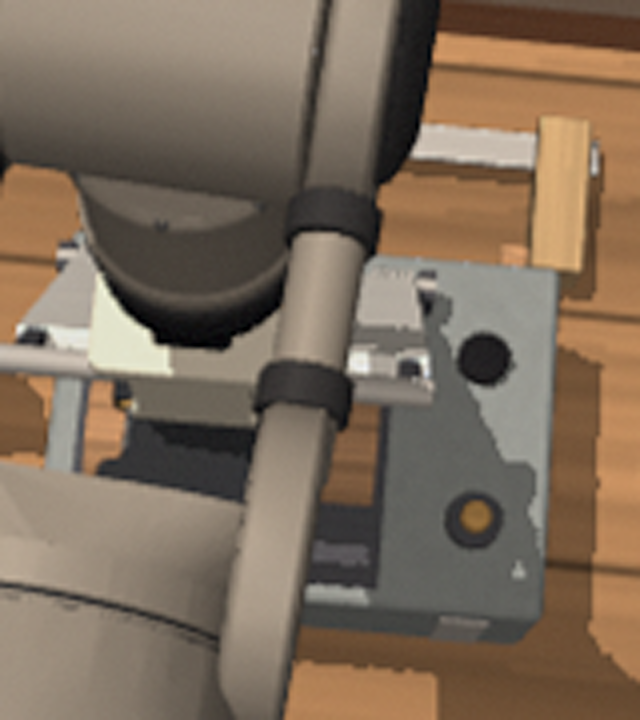

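Run:
```python
from h import *
c=cam("side")
for th in(.8,.9,.95,1.0,1.05):
    p=[708-235*np.cos(th)-1.5,138.5,135+235*np.sin(th)]
    print(th,(proj(c,p)-[140,100])*5)
```

```text
0.8 [381.05579458 357.8384013 ]
0.9 [340.00823501 318.52006377]
0.95 [318.1769579  299.60532123]
1.0 [295.5765517  281.29070352]
1.05 [272.29035943 263.65146257]
```

Request:
drive_tool(
  deltas=[
    {"hand":1,"tx":-0.12,"ty":0,"tz":0.08,"wx":0,"wy":0,"wz":0},
    {"hand":1,"tx":-0.12,"ty":0,"tz":0.08,"wx":0,"wy":0,"wz":0},
    {"hand":1,"tx":-0.12,"ty":0,"tz":0.09,"wx":0,"wy":0,"wz":0},
    {"hand":1,"tx":-0.12,"ty":0,"tz":0.09,"wx":0,"wy":0,"wz":0},
    {"hand":1,"tx":-0.12,"ty":0,"tz":0.1,"wx":0,"wy":0,"wz":0},
    {"hand":1,"tx":-0.12,"ty":0,"tz":0.11,"wx":0,"wy":0,"wz":0},
    {"hand":1,"tx":-0.12,"ty":0,"tz":0.11,"wx":0,"wy":0,"wz":0},
    {"hand":1,"tx":-0.11,"ty":0,"tz":0.11,"wx":0,"wy":0,"wz":0},
    {"hand":1,"tx":0,"ty":0,"tz":0,"wx":0,"wy":0,"wz":0},
    {"hand":1,"tx":0,"ty":0,"tz":0,"wx":0,"wy":0,"wz":0},
    {"hand":1,"tx":0,"ty":0,"tz":0,"wx":0,"wy":0,"wz":0},
    {"hand":1,"tx":0,"ty":0,"tz":0,"wx":0,"wy":0,"wz":0},
    {"hand":1,"tx":0,"ty":0,"tz":0,"wx":0,"wy":0,"wz":0},
    {"hand":1,"tx":0,"ty":0,"tz":0,"wx":0,"wy":0,"wz":0},
  ],
)

```text
time: 22.55
tool_pos: [540.7, 39.1, 298.4]
tcp_rot: [3.141, 0.0, 0.016]
contact_force: [-4.8, -1.7, 3.9]
grip_width: 13.1
```

```bash
python3 th.py
python3 - <<'E'
from h import *
s=capture("side");crop(s,140,100,300,220,5,"pics/s16.png")
cv2.imwrite("pics/s16f.png",cv2.resize(s[:,:,::-1],(800,600)))
cv2.imwrite("pics/t16f.png",cv2.resize(capture("top")[:,:,::-1],(800,600)))
E
python3 th.py
```

```text
22.55 [540.68649423  39.06455656 298.44318739] [3.14127157e+00 4.36841958e-04 1.61646042e-02] [-4.77075725 -1.65577713  3.88636265] 13.120260501395963
theta 0.7863800694006274 r 237.4159490181223
22.65 [540.70426522  39.08990779 298.45100506] [3.14129992e+00 4.05348346e-04 1.61765419e-02] [-4.78419372 -2.50140262  3.91989906] 12.700975089439808
theta 0.7864563126263098 r 237.40892941388466
```

View pics/s16.png

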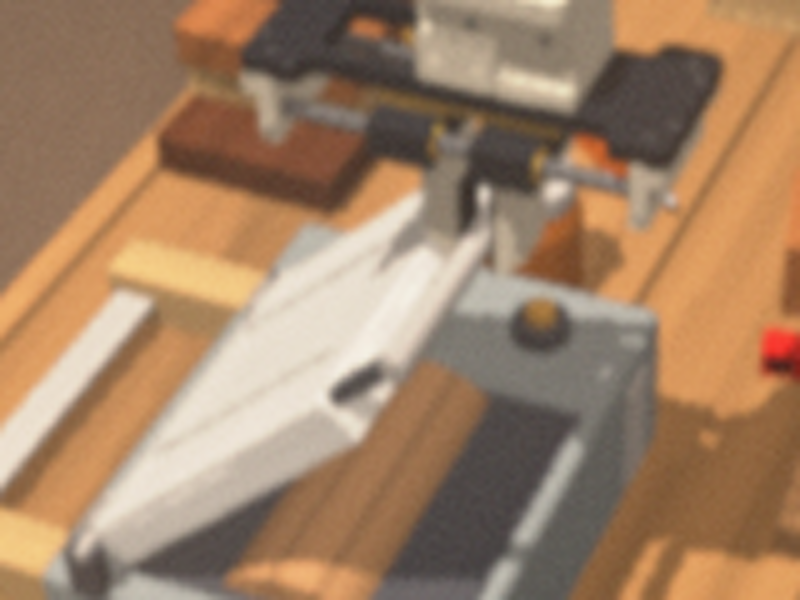

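View pics/s16f.png

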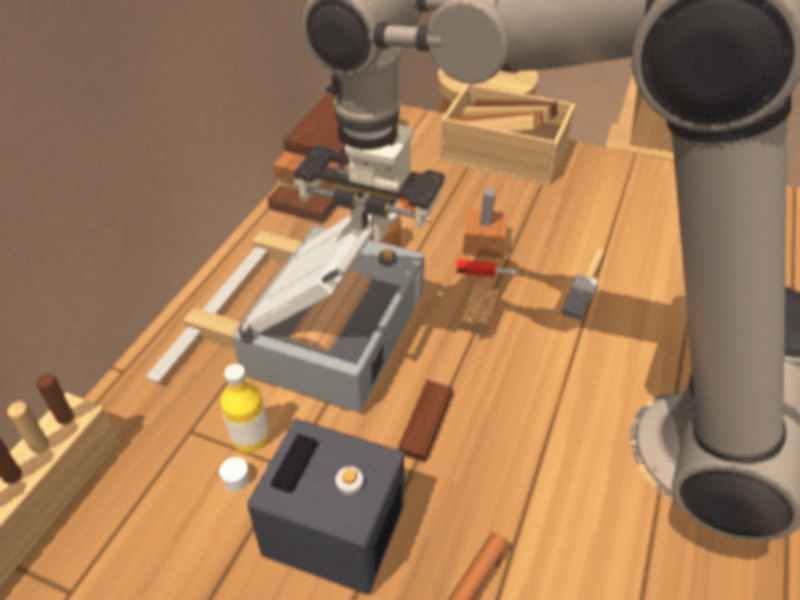

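View pics/t16f.png

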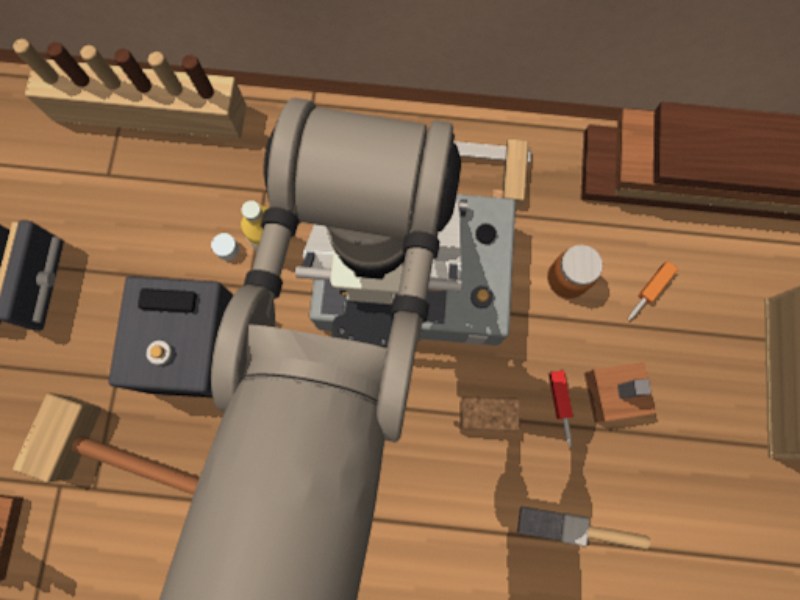

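```bash
python3 -c "
from plant import *
print(get_obs()['dq'].round(4));print(close_job())"
```

```text
[-0.0015 -0.0008  0.0007 -0.0026  0.0005  0.0009]
the job is handed in; nothing more can be done
None
```

The weekly check is done and handed in at about 22.7 s on the robot's clock.

**Contacts:** I took the grey pen from its stand and touched the sander contact first, then the extractor contact. Both times the wrist camera showed the tip near the middle of the brass. The force rose by about 2 to 3 N, and the tip sat about 2 mm below each plunger's rest height.

**Pen:** It is back upright in its stand. The last side, top and wrist pictures show it as it stood at the start.

**Hood:** I raised it to about 1.0 rad (gripper position about 0.997, side picture about 0.99), which is past the 0.93 needed. I then brought it back and am holding it at rest at about 0.79 rad, within the 0.72 to 0.865 range. The side picture agrees to about 0.02 rad, and joint speeds were near zero when I handed in.

**Unresolved points:**
- **Fallen look-alikes:** The red and orange pens stood on their tips in the first pictures. They were already lying down by 1.4 s, while the gripper was still about 100 mm above them. They appear to have tipped over on their own, so I left them.
- **Bystanders:** The offcut, sanding block, bottle, jar and tin look unmoved in the last pictures.
- **Hood side load:** With the hood part-open at about 0.8 rad on the way up, the wrist force reached about 19 N because my estimate of the hinge was 1 to 2 mm off. It was about 6 N at the end.
- **Wrist camera:** It read 2 to 3 mm off the top camera's positions, so I corrected for that before touching the extractor contact and inserting the pen.

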